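# Pack the caddy with the heatsink job's drivers and board stops

### The arm

A 6-joint arm with a two-finger parallel gripper is mounted at the origin on the work surface. World frame = base frame: x ahead of the robot, y to its left, z up, the work surface at z = 0. Lengths are in mm, angles in degrees, forces in N, time in s.
With the tool pointing down it reaches from about 350 to 850 mm from the base axis. Payload 8.1 kg.
Tool frame: the origin (TCP) lies between the finger pads; the fingertips stand 8 mm ahead of it and the grasp point (between the pads) lies 11 mm behind it (r.tip_extent is the distance from the TCP to the fingertips, in mm); z points along the fingers, y is the direction in which the jaws open and shut (so a half turn about z gives the same grasp; the last joint's range is limited). The gripper opens to 85 mm and grips with 20 to 120 N. Pads are 22 mm wide; open, the fingers measure 114 mm over their backs; the gripper's body (76 mm by 85 mm) begins 54 mm behind the grasp point. The pads swing forward as they close: fully open they stand 13 mm farther back than shut.
Start: joints at [64.836, 7.471, 85.268, -0, 87.261, -4.893], TCP at [207.858, 562.85, 239.292] pointing down, gripper open.
Joint ranges: [-169.43, 169.43], [-51.17, 129.36], [1.28, 143.12], [-76.62, 256.62], [0, 156.53], [-152.29, 152.29]. Speed limits (degrees/s): [136.94, 136.94, 159.86, 180, 180, 180].

### API

Orientations are given as [roll, pitch, yaw] about the fixed x, y, z axes, in that order (R = Rz(yaw) Ry(pitch) Rx(roll)).
In Python, from bench import sensors, viewer, hand_in, r gives the robot as it stands. The module is installed in compiled form; this text tells all that it offers.
- The arm moves only by the tool move_arm, never from a script. Its argument "rows" is a list that holds one entry, the list of rows, each a list of 6 numbers: the shift along the tool's x, y, z in m, then the turn, a rotation vector about the tool's x, y, z in degrees. In form: [[[tx, ty, tz, rx, ry, rz], ...]]. A call has 1 to 20 rows; each row is the pose to reach, as a shift and turn from the pose commanded when the call began, along the tool's axes at that moment; what a row does not reach only later rows make up. A row lasts 1/10 s, in which the tool goes at most 50 mm and 8.59 degrees, less where a joint would pass 70% of its speed; a pose out of reach is approached as far as the arm can. A call with a gripper value outside its range is refused whole. "grip" is the opening, from 0 (shut) to 1 (fully open), set as the call begins (left out, the last holds). The fingers move at their own pace and stop on an object; "newtons" is the grip in N (left out, the last holds). Time passes only in rows, so rows that repeat a pose let the fingers close. It gives the time, the measured TCP pose, the force and the opening at its end, in the units of the state.
- sensors.sense(): the state, without advancing time (a new reading comes with each control period).
- viewer.snapshot(name): name is "scene" or "top" or "wrist"; returns a dict with "color" (420x560x3 uint8, red, green, blue), "camera_matrix" (3x3 intrinsics, pixels), "R" (3x3) and "t" (3): a world point X has camera coordinates R X + t. Camera axes: x right, y down, z forward; pixel columns grow to the right and rows downward; lengths in mm; the calibration is good to about 2 mm. A picture is of the moment at which its call begins. There is no depth.
- hand_in(): hands the job in, once; it reports no verdict.
The state is a dict: "time": time; "joint_pos": joint angles; "qd": joint speeds; "joint_efforts": joint torques, N m; "tool_pos": TCP position; "tcp_rot": TCP orientation; "ft_force": force on the tool from outside, world axes, zero at the start; "wrist_torque": the same for the moment, N m; "finger_gap": finger opening in mm.
Only numpy, scipy, OpenCV 4.12 (cv2) and the standard library are available. Lean on these libraries where they do the work, as an engineer would, in place of code of your own. Each camera call takes 0.05 s, during which the arm holds its last target.

### The job

The heatsink job moves to the next bench, so pack its tools into the grey caddy: pull every long screwdriver out of the screwdriver block and stand it, handle up, in the caddy's upright pockets, and slide every board stop along the T-slot rail to its open end, lift it out and lay it in the caddy's flat bay. The short screwdrivers with the same red handles stay in their sockets; leave the reel, the spray can and the squeeze bottle standing where they are, and the caddy flat on the bench.

Things in the scene. Friction and masses are not known exactly. Their poses are not given: they have to be found in the camera images.
- holder: the screwdriver block, fixed: grey, red strip along each long side, 50 (x) by 240 (y) by 75 mm tall. Six sockets in a row at y = -100, -60, -20, 20, 60, 100 mm, each 11 mm square, 65 mm deep (floor 10 mm above the bench). Origin: centre of its underside, on the bench.
- rail: the T-slot rail, fixed: aluminium, 50 (x) by 280 (y) by 40 mm tall. Slot along y, floor 22 mm above the bench, 28 mm wide and 10 high under 8 mm lips with a 14 mm mouth. Black cap at -y. Open end at +y: from y = 55 to 140 mm the lips are milled away; a stop whose whole foot is past y = 55 mm lifts straight out. Origin: centre of its underside, on the bench.
- caddy: the grey caddy, loose, 166 (x) by 194 mm (y), 0.7-1.2 kg. +x side: four upright pockets 36 mm square inside, centres x = 61, y = -75, -25, 25, 75 mm, floor 4 mm, rim 128 mm up. -x side: white-lined flat bay for the stops, inside x = -79 to 39, y = -93 to 93 mm, floor 4 mm up, its low wall 20 mm tall. Origin: centre of its underside, on the bench.
- long1_mid (a point): a LONG screwdriver, 190 mm: red handle (90 mm long, 26 mm dia.) on a steel shaft (100 mm, 8 mm dia.); 0.07-0.12 kg. Starts handle up in a socket of holder, leaning up to 4 deg. Point: on its axis half-way along, 95 mm from the shaft's end; z runs along it to the handle, which lies 5 to 95 mm above the point. May be absent (3 or 4 long ones are there).
- long2_mid (a point): a LONG screwdriver, 190 mm: red handle (90 mm long, 26 mm dia.) on a steel shaft (100 mm, 8 mm dia.); 0.07-0.12 kg. Starts handle up in a socket of holder, leaning up to 4 deg. Point: on its axis half-way along, 95 mm from the shaft's end; z runs along it to the handle, which lies 5 to 95 mm above the point. May be absent (3 or 4 long ones are there).
- long3_mid (a point): a LONG screwdriver, 190 mm: red handle (90 mm long, 26 mm dia.) on a steel shaft (100 mm, 8 mm dia.); 0.07-0.12 kg. Starts handle up in a socket of holder, leaning up to 4 deg. Point: on its axis half-way along, 95 mm from the shaft's end; z runs along it to the handle, which lies 5 to 95 mm above the point. May be absent (3 or 4 long ones are there).
- long4_mid (a point): a LONG screwdriver, 190 mm: red handle (90 mm long, 26 mm dia.) on a steel shaft (100 mm, 8 mm dia.); 0.07-0.12 kg. Starts handle up in a socket of holder, leaning up to 4 deg. Point: on its axis half-way along, 95 mm from the shaft's end; z runs along it to the handle, which lies 5 to 95 mm above the point. May be absent (3 or 4 long ones are there).
- short1_mid (a point): a SHORT look-alike: same red handle (90 mm long, 26 mm dia.) on a shaft of only 70 mm, 160 mm in all, so it stands 30 mm lower in holder than the long ones. It stays there. Point: on its axis half-way along, 80 mm from the shaft's end; z runs along it to the handle.
- short2_mid (a point): a SHORT look-alike: same red handle (90 mm long, 26 mm dia.) on a shaft of only 70 mm, 160 mm in all, so it stands 30 mm lower in holder than the long ones. It stays there. Point: on its axis half-way along, 80 mm from the shaft's end; z runs along it to the handle.
- stop1_mid (a point): a board stop: dark steel block 30 (x) by 60 (y) by 45 mm tall, green pads on its ends, a slack 8 mm thumbscrew on top; neck 10 wide, 12 high; T-foot 24 wide, 60 long, 8 high, starting under the rail's lips; y along the slot. Slides easily; 0.2-0.33 kg. Point: centre, 32.5 mm above the foot's underside; the block spans 12.5 below to 32.5 above it. There are two.
- stop2_mid (a point): a board stop: dark steel block 30 (x) by 60 (y) by 45 mm tall, green pads on its ends, a slack 8 mm thumbscrew on top; neck 10 wide, 12 high; T-foot 24 wide, 60 long, 8 high, starting under the rail's lips; y along the slot. Slides easily; 0.2-0.33 kg. Point: centre, 32.5 mm above the foot's underside; the block spans 12.5 below to 32.5 above it. There are two.
- spool: bystander: a bare metal reel, 64 mm in diameter and 50 mm tall, standing on the bench. Origin: centre of its underside.
- spray: bystander: an aerosol can, 66 mm in diameter and 170 mm tall, standing on the bench. Origin: centre of its underside.
- flux: bystander: a white squeeze bottle with a red cap, 48 mm in diameter and 110 mm tall, standing on the bench. Origin: centre of its underside.
Things that resemble listed ones, but are neither listed nor needed, are in the scene too. What is shaped like the part that bears short1_mid but white or yellow is not meant. Leave any purple look-alike of the part that bears long2_mid alone.

How it is judged (in metres and radians):
At the end, for the whole second after the job is handed in: All at rest: each long driver in a pocket, handle up (centre 70-115 mm above the caddy's underside, lean under 0.45 rad); each stop in the flat bay (centre under 55 mm up, any way up); short drivers in their sockets, within 20 mm of the start and 0.15 rad of upright; caddy flat on the bench (x of long1_mid in the frame of caddy between 0.04 and 0.082 m and y of long1_mid in the frame of caddy between -0.097 and 0.097 m and z of long1_mid in the frame of caddy between 0.07 and 0.115 m and angle between each of long1_mid, long2_mid, long3_mid, long4_mid's own z axis and vertical below 0.45 rad and linear speed of each of long1, long2, long3, long4, stop1, stop2, caddy below 0.03 m/s and x of long2_mid in the frame of caddy between 0.04 and 0.082 m and y of long2_mid in the frame of caddy between -0.097 and 0.097 m and z of long2_mid in the frame of caddy between 0.07 and 0.115 m and x of long3_mid in the frame of caddy between 0.04 and 0.082 m and y of long3_mid in the frame of caddy between -0.097 and 0.097 m and z of long3_mid in the frame of caddy between 0.07 and 0.115 m and x of long4_mid in the frame of caddy between 0.04 and 0.082 m and y of long4_mid in the frame of caddy between -0.097 and 0.097 m and z of long4_mid in the frame of caddy between 0.07 and 0.115 m and x of stop1_mid in the frame of caddy between -0.079 and 0.039 m and y of stop1_mid in the frame of caddy between -0.093 and 0.093 m and z of stop1_mid in the frame of caddy between 0.005 and 0.055 m and x of stop2_mid in the frame of caddy between -0.079 and 0.039 m and y of stop2_mid in the frame of caddy between -0.093 and 0.093 m and z of stop2_mid in the frame of caddy between 0.005 and 0.055 m and distance of each of short1_mid, short2_mid from where it was at the start of the episode below 0.02 m and angle between each of short1_mid, short2_mid's own z axis and vertical below 0.15 rad and angle between caddy's own z axis and vertical below 0.08 rad and height (world z) of caddy below 0.01 m); the robot touches nothing.
It fails at once if the reel, the can or the bottle is pushed more than 30 mm or tipped (distance of any of spool, spray, flux from where it was at the start of the episode above 0.03 m or angle between any of spool, spray, flux's own z axis and vertical above 0.4 rad).
Of long1, long2, long3, long4 only 3 to 4 are there at a start; the rules pass over those that are not, and their reading is None.
At some moment in a run one of caddy may be knocked a few centimetres aside while the robot is not near it.
It also fails if it takes over 210 s, if anything falls off the work surface, if the arm or the gripper's body presses on something with over 40 N, if the wrist force passes 120 N, or if a joint passes its speed limit or range.

## Working session

There is one attempt and no reset: what is moved stays moved. The work goes in short steps, Python scripts to look and compute and a tool call to move; the robot and the scene stay as the last step left them, time stands still between calls to the robot, and variables do not carry over. Pictures are saved under pics/ and viewed, and the job is handed in when it is done.

Besides the shell and the picture viewer there is one more tool, called after ">>>" as name([rows], argument=value, ...), one row to a line, values as JSON. move_arm: Moves the arm, as the interface text tells. Its arguments: {"type":"object","properties":{"rows":{"type":"array","items":{"type":"array","items":{"type":"array","items":{"type":"number"}}}},"grip":{"type":"number"},"newtons":{"type":"number"}},"required":["rows"]}

```bash
mkdir -p pics; cat > h.py <<'E'
import numpy as np, cv2
from bench import sensors, viewer, r
def snap(name, fn=None):
    s=viewer.snapshot(name)
    if fn: cv2.imwrite('pics/'+fn, s['color'][:,:,::-1])
    np.savez('last_%s.npz'%name, **{k:np.array(v) for k,v in s.items()})
    return s
def load(name): return dict(np.load('last_%s.npz'%name))
def proj(s,X):
    c=np.array(s['R'])@np.array(X,float)+np.array(s['t']); p=np.array(s['camera_matrix'])@c; return p[:2]/p[2]
def ray(s,u,v,z):
    R=np.array(s['R']);t=np.array(s['t']);K=np.array(s['camera_matrix'])
    d=R.T@np.linalg.inv(K)@np.array([u,v,1.]); o=-R.T@t
    return o+d*(z-o[2])/d[2]
def crop(s,u0,u1,v0,v1,fn,f=4):
    c=s['color'][v0:v1,u0:u1,::-1]
    f=min(f,800/(u1-u0),600/(v1-v0))
    cv2.imwrite('pics/'+fn, cv2.resize(c,None,fx=f,fy=f,interpolation=cv2.INTER_CUBIC))
E
python3 - <<'E'
from h import *
for n in ['scene','top','wrist']:
    s=snap(n,n+'0.png')
    print(n,np.array(s['camera_matrix']).round(1).tolist(),(-np.array(s['R']).T@np.array(s['t'])).round(0), np.array(s['R']).round(2).tolist())
print(sensors.sense())
E
```

```text
scene [[443.0, 0.0, 280.9], [0.0, 443.0, 220.8], [0.0, 0.0, 1.0]] [1355. -407.  898.] [[0.51, 0.86, -0.01], [0.6, -0.36, -0.72], [-0.62, 0.36, -0.7]]
top [[522.8, 0.0, 275.3], [0.0, 522.8, 205.5], [0.0, 0.0, 1.0]] [ 455.   12. 1556.] [[-0.03, -1.0, 0.01], [-0.99, 0.03, -0.12], [0.12, -0.01, -0.99]]
wrist [[293.2, 0.0, 284.1], [0.0, 293.2, 210.6], [0.0, 0.0, 1.0]] [135. 589. 371.] [[0.35, 0.94, -0.0], [0.89, -0.33, 0.3], [0.28, -0.11, -0.95]]
{'time': 0.15, 'joint_pos': array([ 6.48349321e+01,  7.50761712e+00,  8.53145062e+01, -8.58586334e-04,
        8.72606618e+01, -4.89344335e+00]), 'qd': array([ 0.00840571, -0.11462389, -0.23017926, -0.05020274,  0.04836342,
        0.01716524]), 'joint_efforts': array([ 8.75621954e-04, -5.70060611e+01, -5.01158524e+01, -1.88032991e-04,
        9.71774280e-03,  1.52175284e-05]), 'tool_pos': array([207.69801537, 562.47371469, 238.4640838 ]), 'tcp_rot': array([-1.79917443e+02, -6.20739154e-03,  1.59728413e+02]), 'ft_force': array([-0.01873944, -0.10945023, -0.42230363]), 'wrist_torque': array([-0.01007979, -0.03843206,  0.00853794]), 'finger_gap': 85.46765473932709}
```

View pics/scene0.png

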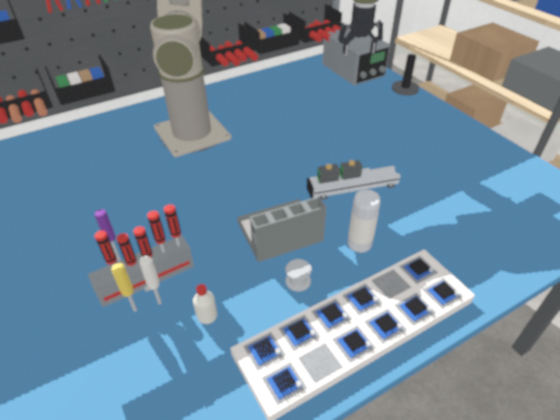

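View pics/top0.png

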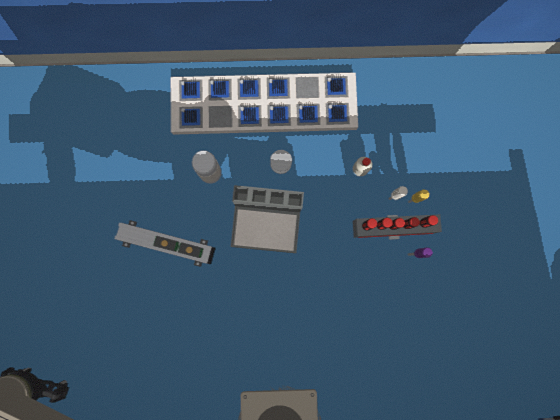

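View pics/wrist0.png

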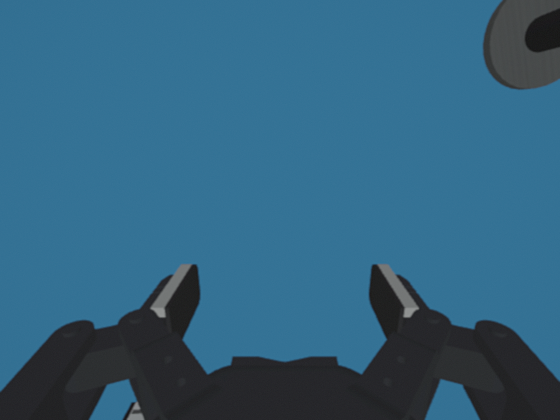

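The overview shows the holder near top px (398,227) with 5 red handles, one white and one yellow look-alike in front and a purple one behind. The rail is near (165,243) with two dark stops, and the caddy near (267,220). Next I'll enlarge those areas.

```bash
python3 - <<'E'
from h import *
s=load('top')
crop(s,345,450,180,265,'c1.png',7)
crop(s,105,225,210,275,'c2.png',6.5)
crop(s,220,320,175,260,'c3.png',7)
s=load('scene')
crop(s,80,205,200,320,'c4.png',5)
E
```

```text
(no output)
```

View pics/c1.png

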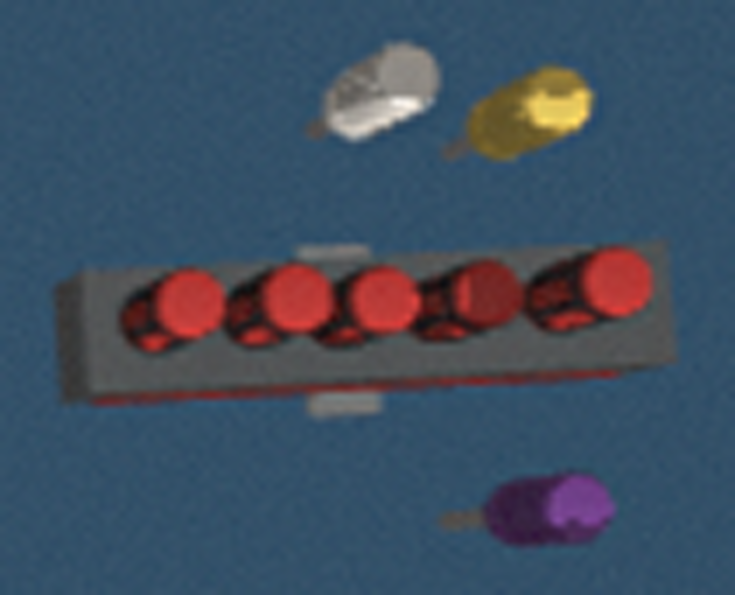

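View pics/c2.png

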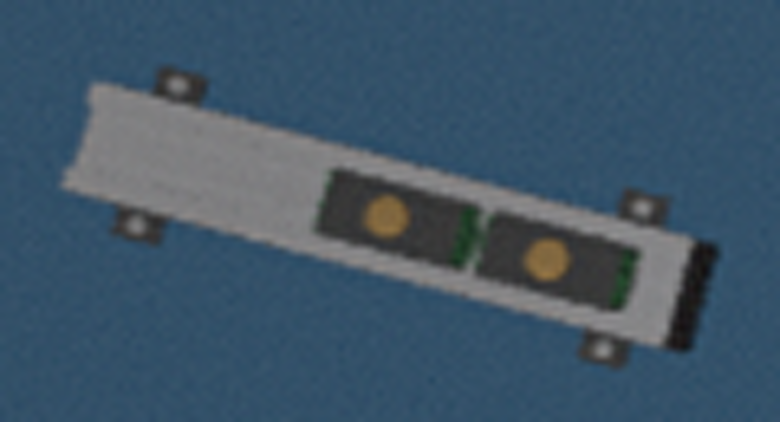

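View pics/c3.png

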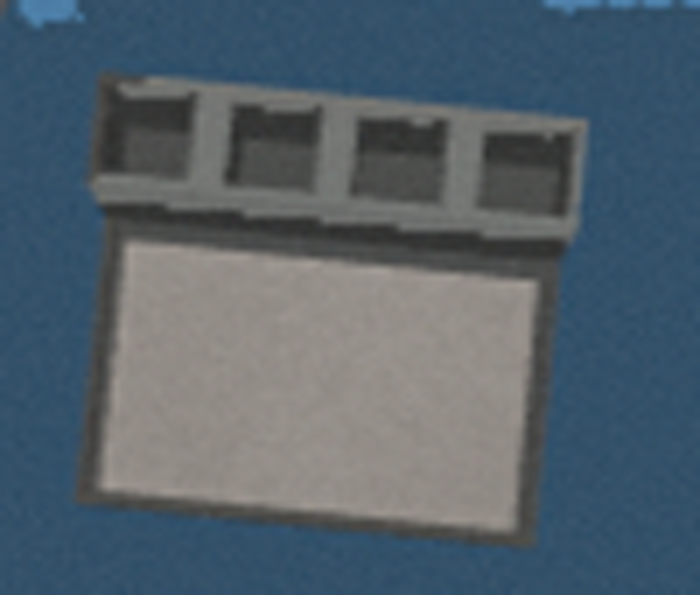

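View pics/c4.png

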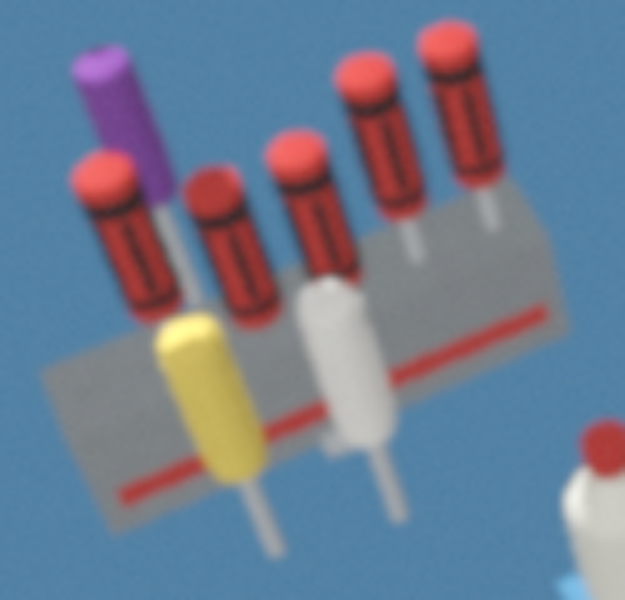

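```bash
cat >> h.py <<'E'
def tri(sa,a,sb,b):
    P=lambda s:np.array(s['camera_matrix'])@np.c_[np.array(s['R']),np.array(s['t'])]
    X=cv2.triangulatePoints(P(sa),P(sb),np.array(a,float).reshape(2,1),np.array(b,float).reshape(2,1))[:,0]
    X=X[:3]/X[3]
    e=np.r_[proj(sa,X)-a,proj(sb,X)-b]
    return X,np.abs(e).max()
E
python3 - <<'E'
from h import *
t=load('top');s=load('scene')
T=[(190,303),(299,299),(385,300),(490,293),(618,283),(580,500),(405,70),(565,92)]
S=[(450,45),(367,77),(298,155),(215,192),(107,175),(103,62),(330,295),(190,330)]
for a,b in zip(T,S):
    a=np.array(a)/7+[345,180]; b=np.array(b)/5+[80,200]
    X,e=tri(t,a,s,b); print(X.round(1),round(e,1))
# holder top corners in top view (z=75)
for p in [(82,270),(665,243),(675,360),(95,392)]:
    print('H',ray(t,p[0]/7+345,p[1]/7+180,75).round(1))
# rail top corners z=40
for p in [(93,83),(65,187),(718,247),(690,350)]:
    print('R',ray(t,p[0]/6.5+105,p[1]/6.5+210,40).round(1))
# stop top faces z = 22+65=87
for p in [(332,170),(477,207),(460,268),(317,232), (492,215),(636,252),(622,308),(475,273),(387,216),(547,259)]:
    print('S',ray(t,p[0]/6.5+105,p[1]/6.5+210,87).round(1))
# caddy rims z=128 (4 pocket block), bay wall z=20
for p in [(100,75),(587,120),(572,243),(92,200)]:
    print('C128',ray(t,p[0]/7+220,p[1]/7+175,128).round(1))
for p in [(78,502),(535,543)]:
    print('C20',ray(t,p[0]/7+220,p[1]/7+175,20).round(1))
E
```

```text
[ 563.9 -254.5  196.4] 1.0
[ 564.3 -295.2  196. ] 1.1
[ 565.2 -334.9  166.3] 1.1
[ 567.  -375.3  164.8] 1.3
[ 566.7 -414.6  196.8] 1.2
[ 486.4 -397.1  191.9] 0.9
[ 653.9 -348.7  163.9] 0.9
[ 643.6 -408.2  166. ] 1.6
H [ 587.8 -236.8   75. ]
H [ 592.  -475.3   75. ]
H [ 544.2 -476.1   75. ]
H [ 538.  -239.7   75. ]
R [598.4 447.5  40. ]
R [552.4 459.6  40. ]
R [517.3 170.   40. ]
R [472.2 183.1  40. ]
S [553.4 330.9  87. ]
S [535.6 268.6  87. ]
S [509.6 276.   87. ]
S [526.8 337.4  87. ]
S [532.  262.1  87. ]
S [514.2 200.4  87. ]
S [490.4 206.7  87. ]
S [507.3 269.6  87. ]
S [532.8 307.3  87. ]
S [512.4 238.6  87. ]
C128 [683.7 106.2 128. ]
C128 [660.4 -85.3 128. ]
C128 [611.8 -77.7 128. ]
C128 [634.1 110.3 128. ]
C20 [520.6 126.1  20. ]
C20 [497.9 -64.5  20. ]
```

Triangulated tops of the red handles:
- About 196 mm high at y = -254, -295 and -415: these are the three long ones.
- About 165 mm high at y = -335 and -375: these are the two short ones.

White, yellow and purple are the excluded look-alikes. I'll do the stops first and move over the rail for a closer look.

```bash
cat >> h.py <<'E'
from scipy.spatial.transform import Rotation as Ro
def go(x,y,z,yaw,rpy0=None):
    """print shift/turn from measured pose to tool-down world pose"""
    st=sensors.sense(); p=np.array(st['tool_pos']); R0=Ro.from_euler('xyz',st['tcp_rot'],degrees=True)
    R1=Ro.from_euler('xyz',[180,0,yaw],degrees=True)
    d=R0.inv().apply(np.array([x,y,z])-p)/1000; rv=(R0.inv()*R1).as_rotvec(degrees=True)
    n=max(np.linalg.norm(d)/.05,np.linalg.norm(rv)/8.59)
    print('row',np.r_[d.round(4),rv.round(1)].tolist(),'n>=%.1f'%n)
def st():
    s=sensors.sense(); print('t',round(float(s['time']),2),'p',np.round(s['tool_pos'],1),'rot',np.round(s['tcp_rot'],2),'F',np.round(s['ft_force'],1),'gap',round(float(s['finger_gap']),1),'q',np.round(s['joint_pos'],0))
E
python3 - <<'E'
from h import *
print(r.tip_extent, [a for a in dir(r) if a[0]!='_'])
go(531,303,200,73.8)
t=load('top')
for n,p,z in [('spray',(203,160),170),('spool',(281,158),50),('flux',(366,162),110)]: print(n,ray(t,*p,z).round(0))
E
```

```text
8.0 ['PlanningError', 'tip_extent']
row [-0.3932, -0.1313, 0.0386, -0.1, 0.1, 85.9] n>=10.0
spray [749. 186. 170.]
spool [775. -27.  50.]
flux [ 744. -265.  110.]
```

>>> move_arm([
  [[-0.393, -0.131, 0.039, 0, 0, 86], [-0.393, -0.131, 0.039, 0, 0, 86], [-0.393, -0.131, 0.039, 0, 0, 86], [-0.393, -0.131, 0.039, 0, 0, 86], [-0.393, -0.131, 0.039, 0, 0, 86], [-0.393, -0.131, 0.039, 0, 0, 86], [-0.393, -0.131, 0.039, 0, 0, 86], [-0.393, -0.131, 0.039, 0, 0, 86], [-0.393, -0.131, 0.039, 0, 0, 86], [-0.393, -0.131, 0.039, 0, 0, 86], [-0.393, -0.131, 0.039, 0, 0, 86], [-0.393, -0.131, 0.039, 0, 0, 86], [-0.393, -0.131, 0.039, 0, 0, 86], [-0.393, -0.131, 0.039, 0, 0, 86]],
], grip=0.75, newtons=40)

```text
time: 1.55
tool_pos: [530.7, 304.3, 200.4]
tcp_rot: [180.0, -0.0, 73.9]
ft_force: [-0.1, 0.4, -0.7]
finger_gap: 64.0
```

```bash
python3 - <<'E'
from h import *
st()
s=snap('wrist','w1.png'); snap('top','t1.png')
E
```

```text
t 1.55 p [530.7 304.3 200.4] rot [ 1.7999e+02 -1.0000e-02  7.3910e+01] F [-0.1  0.4 -0.7] gap 64.0 q [25. 10. 86.  0. 83. 41.]
```

View pics/w1.png

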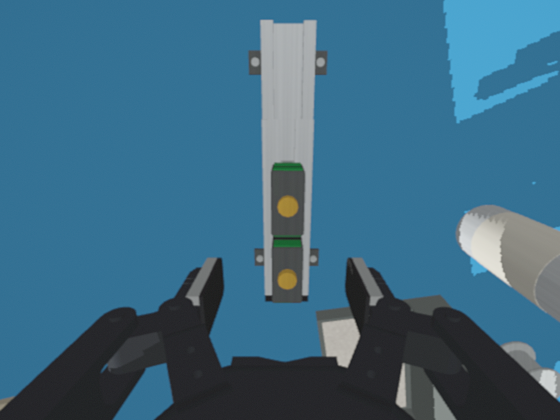

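The wrist view shows the rail upright in the image, with stop A's screw at (288,206) and stop B's at (288,279). I'll enlarge it to get the rail line.

```bash
python3 - <<'E'
from h import *
s=load('wrist')
crop(s,230,345,10,160,'w1a.png',4)
crop(s,230,345,155,310,'w1b.png',4)
E
```

```text
(no output)
```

View pics/w1a.png

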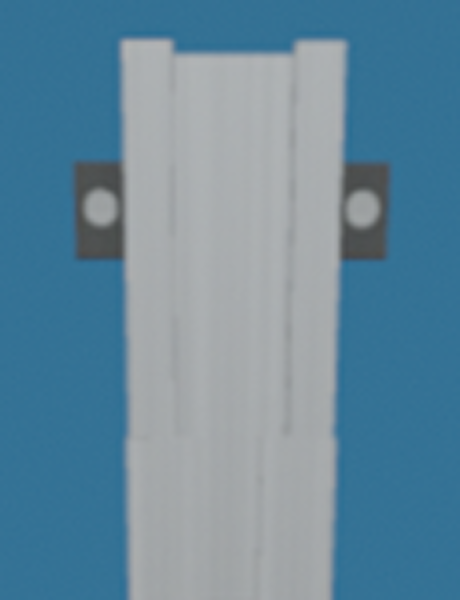

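View pics/w1b.png

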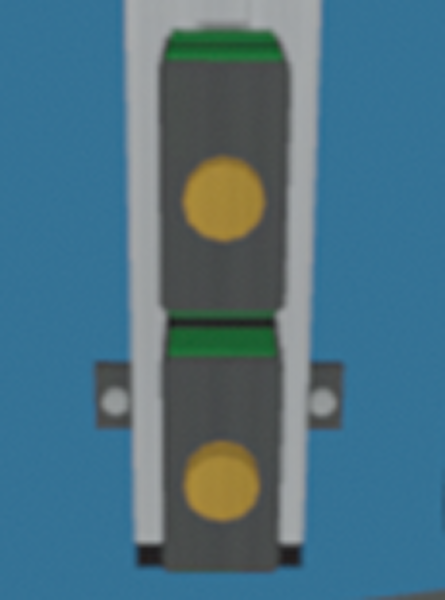

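```bash
python3 - <<'E'
from h import *
s=load('wrist')
L=[ray(s,230+a/4,10+b/4,40) for a,b in [(234,40),(231.5,437)]]+[ray(s,230+a/3.87,155+b/3.87,40) for a,b in [(222,100),(219,540),(218.5,567)]]
for p in L: print('rail',p.round(1))
d=L[0]-L[-1]; print(np.degrees(np.arctan2(d[0],d[1])),np.linalg.norm(d))
for a,b in [(224,198),(222,480)]: print('screw',ray(s,230+a/3.87,155+b/3.87,95).round(1))
for a,b,n in [(225.5,58,'A+ '),(222,308,'A- '),(222,355,'B+'),(221,572,'B-')]: print(n,ray(s,230+a/3.87,155+b/3.87,87).round(1))
E
```

```text
rail [578.2 455.2  40. ]
rail [555.1 376.1  40. ]
rail [538.3 318.8  40. ]
rail [500.9 190.8  40. ]
rail [498.1 181.8  40. ]
16.31929233604118 284.91930671062465
screw [535.2 308.9  95. ]
screw [515.6 241.6  95. ]
A+  [543.7 337.1  87. ]
A-  [526.9 280.9  87. ]
B+ [523.6 269.3  87. ]
B- [506.9 211.8  87. ]
```

```bash
python3 - <<'E'
from h import *
go(533.5,306.5,58,73.7)
E
```

```text
row [0.0029, 0.0019, 0.1424, 0.0, -0.0, 0.2] n>=2.8
```

>>> move_arm([
  [[0.003, 0.002, 0.05, 0, 0, 0.2], [0.003, 0.002, 0.08, 0, 0, 0.2], [0.003, 0.002, 0.11, 0, 0, 0.2], [0.003, 0.002, 0.13, 0, 0, 0.2], [0.003, 0.002, 0.142, 0, 0, 0.2], [0.003, 0.002, 0.142, 0, 0, 0.2], [0.003, 0.002, 0.142, 0, 0, 0.2]],
])

```text
time: 2.35
tool_pos: [534.4, 306.5, 59.3]
tcp_rot: [180.0, -0.0, 73.6]
ft_force: [0.1, 0.3, 0.1]
finger_gap: 64.3
```

```bash
python3 - <<'E'
from h import *
st()
s=snap('wrist'); crop(s,150,420,130,380,'w2.png',3)
E
```

```text
t 2.35 p [534.4 306.5  59.3] rot [ 1.7995e+02 -4.0000e-02  7.3560e+01] F [0.1 0.3 0.1] gap 64.3 q [25. 18. 92.  0. 69. 42.]
```

View pics/w2.png

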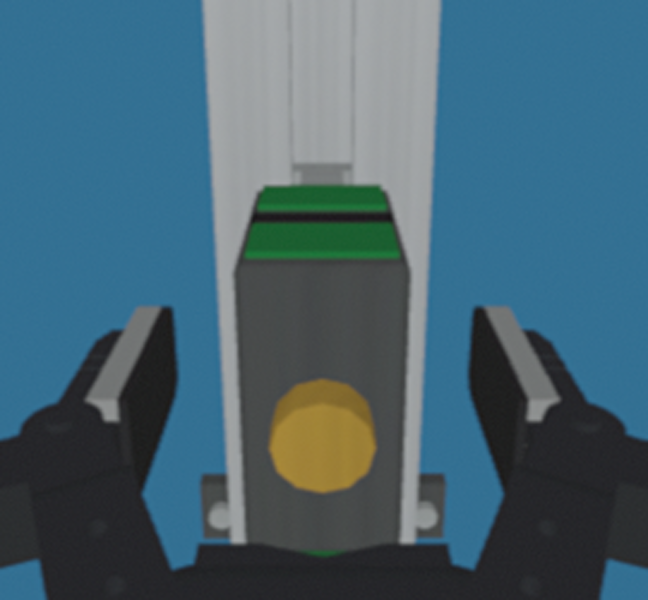

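>>> move_arm([
  [[0, 0, 0, 0, 0, 0], [0, 0, 0, 0, 0, 0], [0, 0, 0, 0, 0, 0], [0, 0, 0, 0, 0, 0], [0, 0, 0, 0, 0, 0], [0, 0, 0, 0, 0, 0]],
], grip=0.2, newtons=40)

```text
time: 3.0
tool_pos: [534.6, 306.5, 59.6]
tcp_rot: [179.9, -0.1, 73.5]
ft_force: [-0.9, -0.2, 6.0]
finger_gap: 29.8
```

>>> move_arm([
  [[0.01, 0, 0, 0, 0, 0], [0.02, 0, 0, 0, 0, 0], [0.03, 0, 0, 0, 0, 0], [0.04, 0, 0, 0, 0, 0], [0.04, 0, 0, 0, 0, 0]],
])

```text
time: 3.5
tool_pos: [546.3, 345.4, 59.5]
tcp_rot: [179.9, -0.1, 73.5]
ft_force: [0.3, 2.0, 4.6]
finger_gap: 29.4
```

>>> move_arm([
  [[0.015, 0, 0, 0, 0, 0], [0.03, 0, 0, 0, 0, 0], [0.045, 0, 0, 0, 0, 0], [0.06, 0, 0, 0, 0, 0], [0.07, 0, 0, 0, 0, 0], [0.077, 0, 0, 0, 0, 0], [0.077, 0, 0, 0, 0, 0], [0.077, 0, 0, 0, 0, 0]],
])

```text
time: 4.3
tool_pos: [568.0, 418.8, 59.5]
tcp_rot: [179.9, -0.1, 73.5]
ft_force: [1.4, -0.6, 4.5]
finger_gap: 29.3
```

```bash
python3 - <<'E'
from h import *
st()
s=snap('wrist'); crop(s,150,420,50,400,'w3.png',3)
s=snap('top'); crop(s,105,225,210,275,'t3.png',6.5)
E
```

```text
t 4.3 p [568.  418.8  59.5] rot [ 1.7991e+02 -1.0000e-01  7.3540e+01] F [ 1.4 -0.6  4.5] gap 29.3 q [32. 31. 76. -0. 73. 49.]
```

View pics/w3.png

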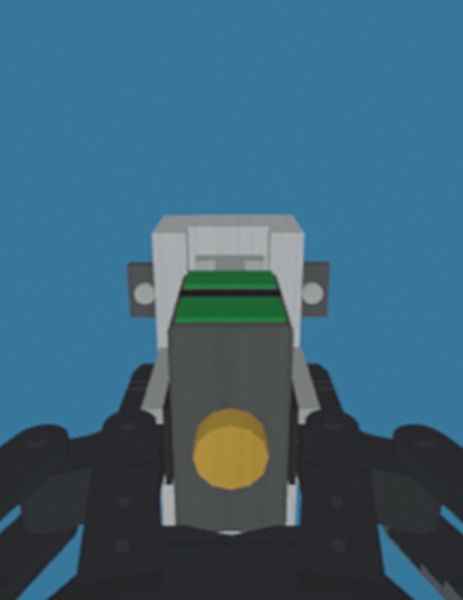

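View pics/t3.png

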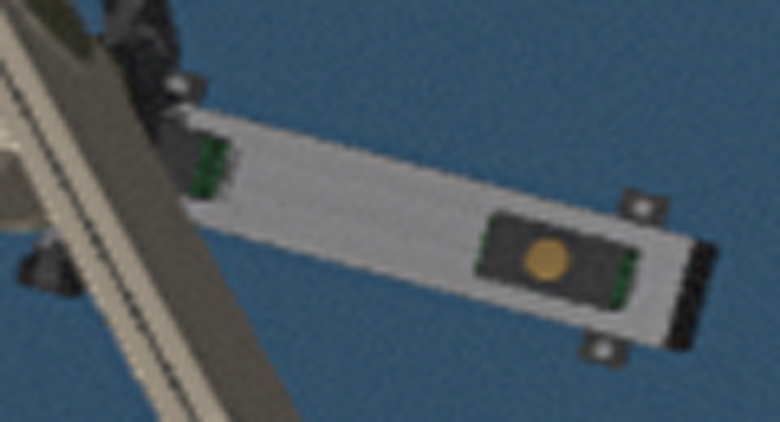

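>>> move_arm([
  [[0, 0, -0.015, 0, 0, 0], [0, 0, -0.035, 0, 0, 0], [0, 0, -0.07, 0, 0, 0], [0, 0, -0.11, 0, 0, 0], [0, 0, -0.13, 0, 0, 0], [0, 0, -0.13, 0, 0, 0]],
])

```text
time: 5.0
tool_pos: [568.8, 419.4, 193.7]
tcp_rot: [179.7, -0.3, 73.5]
ft_force: [0.1, 0.8, -2.7]
finger_gap: 29.3
```

```bash
python3 - <<'E'
from h import *
st()
s=snap('wrist','w4.png'); s=snap('top','t4.png'); crop(s,220,320,175,260,'t4c.png',7)
E
```

```text
t 5.0 p [568.8 419.4 193.7] rot [179.73  -0.32  73.53] F [ 0.1  0.8 -2.7] gap 29.3 q [32. 25. 69.  0. 85. 49.]
```

View pics/w4.png

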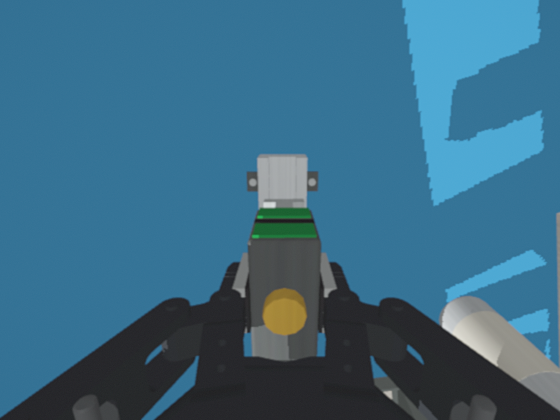

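View pics/t4c.png

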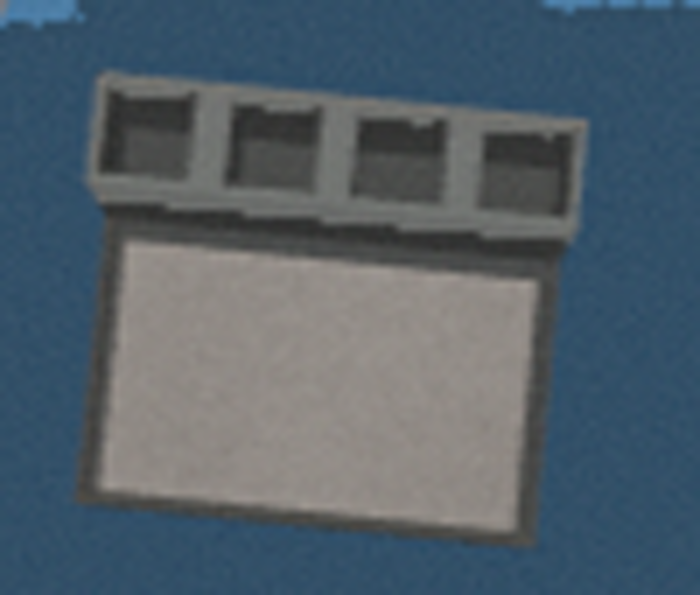

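```bash
cat >> h.py <<'E'
C=(590.6,20.6,-6.85)
def cad(x,y,C=None):
    c=C or globals()['C']; a=np.radians(c[2]); return np.array([c[0]+x*np.cos(a)-y*np.sin(a), c[1]+x*np.sin(a)+y*np.cos(a)])
E
python3 - <<'E'
from h import *
p=cad(-35,-45); print(p); go(p[0],p[1],190,83.15)
E
```

```text
[550.48266669 -19.90431542]
row [-0.4246, 0.1086, -0.0022, -0.0, 0.0, -9.6] n>=8.8
```

>>> move_arm([
  [[-0.04, 0.01, 0, 0, 0, -2], [-0.08, 0.02, 0, 0, 0, -4], [-0.125, 0.032, 0, 0, 0, -6], [-0.17, 0.043, 0, 0, 0, -8], [-0.215, 0.055, 0, 0, 0, -9.6], [-0.26, 0.067, 0, 0, 0, -9.6], [-0.305, 0.078, 0, 0, 0, -9.6], [-0.345, 0.088, 0, 0, 0, -9.6], [-0.38, 0.097, 0, 0, 0, -9.6], [-0.41, 0.105, 0, 0, 0, -9.6], [-0.425, 0.109, 0, 0, 0, -9.6], [-0.425, 0.109, 0, 0, 0, -9.6], [-0.425, 0.109, 0, 0, 0, -9.6]],
])

```text
time: 6.4
tool_pos: [550.2, -19.6, 186.7]
tcp_rot: [-179.8, -0.0, 83.1]
ft_force: [-0.3, -0.3, -3.0]
finger_gap: 29.7
```

```bash
python3 - <<'E'
from h import *
st()
p=cad(-35,-45); go(p[0],p[1],45,83.15)
s=snap('wrist','w5.png'); s=snap('scene','s5.png')
E
```

```text
t 6.4 p [550.2 -19.6 186.7] rot [-1.7984e+02 -4.0000e-02  8.3090e+01] F [-0.3 -0.3 -3. ] gap 29.7 q [-7.  2. 97.  0. 82. -1.]
row [-0.0003, 0.0007, 0.1417, -0.2, -0.0, -0.1] n>=2.8
```

View pics/w5.png

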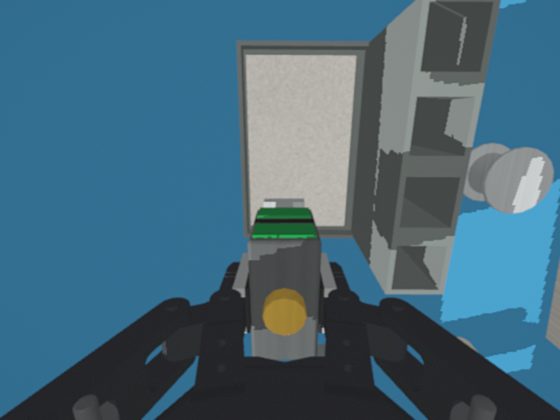

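View pics/s5.png

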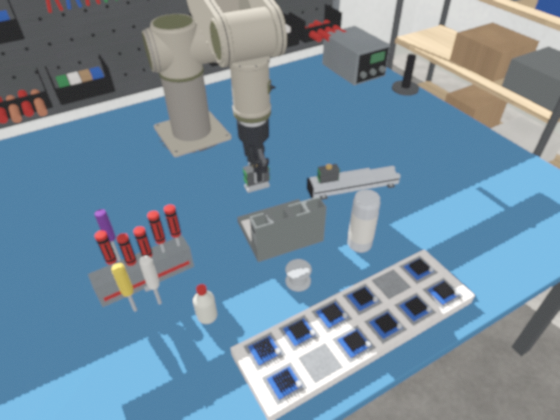

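```bash
cat >> h.py <<'E'
def cadfit(s,pts,guess=None):
    """pts: list of (u,v,lx,ly,lz)"""
    from scipy.optimize import least_squares
    def f(c): return np.concatenate([proj(s,np.r_[cad(q[2],q[3],tuple(c)),q[4]])-q[:2] for q in np.array(pts,float)])
    o=least_squares(f,guess or C); return o.x.round(2), np.abs(o.fun).max().round(1)
E
python3 - <<'E'
from h import *
s=load('wrist')
for l in [(-83,97,20),(-79,93,20),(-83,-97,20),(39,93,4),(-79,93,4),(39,-93,4),(43,-97,20),(79,-93,128),(43,-43,128),(79,-7,128)]:
    print(l, proj(s,np.r_[cad(l[0],l[1]),l[2]]).round(0))
E
```

```text
(-83, 97, 20) [232.  43.]
(-79, 93, 20) [237.  48.]
(-83, -97, 20) [242. 240.]
(39, 93, 4) [362.  52.]
(-79, 93, 4) [239.  52.]
(39, -93, 4) [349. 232.]
(43, -97, 20) [355. 240.]
(79, -93, 128) [437. 293.]
(43, -43, 128) [397. 231.]
(79, -7, 128) [457. 180.]
```

>>> move_arm([
  [[0, 0, 0.04, 0, 0, 0], [0, 0, 0.075, 0, 0, 0], [0, 0, 0.105, 0, 0, 0], [0, 0, 0.125, 0, 0, 0], [0, 0, 0.135, 0, 0, 0], [0, 0, 0.141, 0, 0, 0], [0, 0, 0.141, 0, 0, 0], [0, 0, 0.141, 0, 0, 0]],
])

```text
time: 7.3
tool_pos: [552.1, -20.0, 48.6]
tcp_rot: [179.9, -0.0, 83.1]
ft_force: [-0.1, -0.0, -3.3]
finger_gap: 30.0
```

```bash
python3 - <<'E'
from h import *
st()
s=snap('wrist','w6.png'); 
E
```

```text
t 7.3 p [552.1 -20.   48.6] rot [179.89  -0.    83.15] F [-0.1 -0.  -3.3] gap 30.0 q [ -7.  10. 103.   0.  67.  -1.]
```

View pics/w6.png

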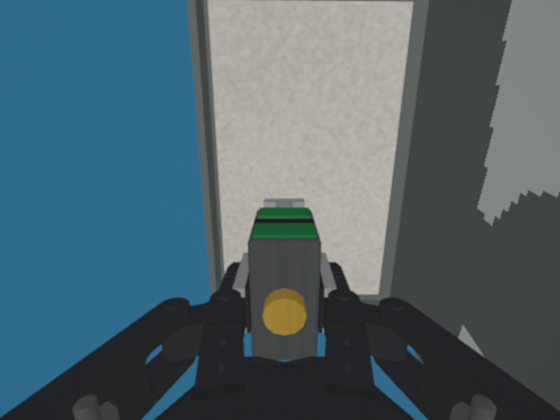

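```bash
python3 - <<'E'
from h import *
s=load('wrist')
def loc(p):
    a=np.radians(C[2]); d=p[:2]-np.array(C[:2]); return np.r_[d[0]*np.cos(a)+d[1]*np.sin(a),-d[0]*np.sin(a)+d[1]*np.cos(a)].round(1)
print('foot front', loc(ray(s,284,199,17)), 'wall in bottom', loc(ray(s,365,297,20)),'side', loc(ray(s,212,200,20)), loc(ray(s,400,200,4)))
E
```

```text
foot front [-33.6 -12.7] wall in bottom [ 18.  -76.7] side [-74.7 -12.4] [ 39.3 -17. ]
```

>>> move_arm([
  [[0, 0, 0.003, 0, 0, 0], [0, 0, 0.005, 0, 0, 0], [0, 0, 0.005, 0, 0, 0], [0, 0, 0.005, 0, 0, 0]],
])

```text
time: 7.75
tool_pos: [551.0, -20.2, 42.3]
tcp_rot: [-180.0, 0.0, 83.1]
ft_force: [-0.3, 0.1, -3.1]
finger_gap: 29.6
```

>>> move_arm([
  [[0, 0, 0.001, 0, 0, 0], [0, 0, 0.001, 0, 0, 0], [0, 0, 0.001, 0, 0, 0], [0, 0, 0.001, 0, 0, 0], [0, 0, -0.01, 0, 0, 0], [0, 0, -0.04, 0, 0, 0], [0, 0, -0.085, 0, 0, 0], [0, 0, -0.13, 0, 0, 0], [0, 0, -0.16, 0, 0, 0], [0, 0, -0.16, 0, 0, 0]],
], grip=0.65)

```text
time: 8.75
tool_pos: [554.5, -20.6, 209.8]
tcp_rot: [179.4, 0.0, 83.1]
ft_force: [0.4, -1.0, 0.8]
finger_gap: 55.2
```

```bash
python3 - <<'E'
from h import *
st()
s=snap('wrist','w7.png'); 
go(513.5,238,200,73.7)
E
```

```text
t 8.75 p [554.5 -20.6 209.8] rot [1.7937e+02 1.0000e-02 8.3130e+01] F [ 0.4 -1.   0.8] gap 55.2 q [-7.  1. 95.  0. 83. -1.]
row [0.2518, -0.0703, 0.0061, 0.4, -0.0, 9.4] n>=5.2
```

View pics/w7.png

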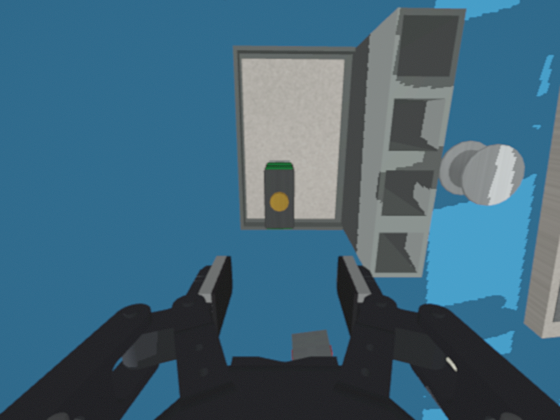

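```bash
python3 - <<'E'
from h import *
go(514.7,238.9,130,73.7)
E
```

```text
row [0.2528, -0.0697, 0.0761, 0.4, -0.0, 9.4] n>=5.5
```

>>> move_arm([
  [[0.04, -0.011, 0, 0, 0, 2], [0.085, -0.023, 0.01, 0, 0, 4], [0.13, -0.036, 0.025, 0, 0, 6], [0.175, -0.048, 0.045, 0, 0, 8], [0.215, -0.059, 0.065, 0.3, 0, 9.4], [0.24, -0.066, 0.076, 0.4, 0, 9.4], [0.253, -0.07, 0.076, 0.4, 0, 9.4], [0.253, -0.07, 0.076, 0.4, 0, 9.4], [0.253, -0.07, 0.076, 0.4, 0, 9.4]],
], grip=0.75)

```text
time: 9.7
tool_pos: [512.4, 238.7, 126.9]
tcp_rot: [-179.6, 0.0, 73.7]
ft_force: [1.0, -0.3, 0.3]
finger_gap: 63.8
```

```bash
python3 - <<'E'
from h import *
st()
s=snap('wrist','w8.png')
go(514.7,238.9,59,73.7)
E
```

```text
t 9.7 p [512.4 238.7 126.9] rot [-1.7965e+02  4.0000e-02  7.3740e+01] F [ 1.  -0.3  0.3] gap 63.8 q [20.  7. 98.  0. 76. 36.]
row [0.0011, 0.0022, 0.0681, -0.3, 0.0, -0.0] n>=1.4
```

View pics/w8.png

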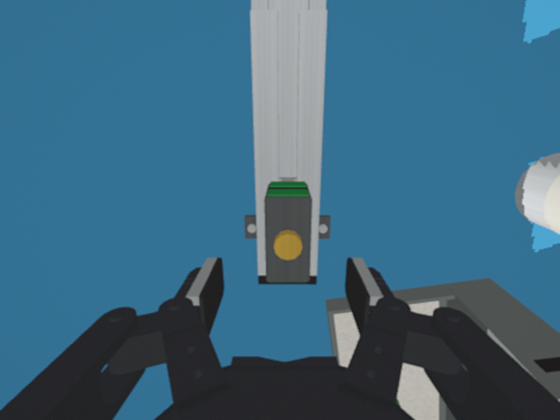

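>>> move_arm([
  [[0.001, 0.002, 0.03, -0.3, 0, 0], [0.001, 0.002, 0.055, -0.3, 0, 0], [0.001, 0.002, 0.068, -0.3, 0, 0], [0.001, 0.002, 0.068, -0.3, 0, 0], [0.001, 0.002, 0.068, -0.3, 0, 0], [0.001, 0.002, 0.068, -0.3, 0, 0], [0.001, 0.002, 0.068, -0.3, 0, 0]],
])

```text
time: 10.45
tool_pos: [514.7, 240.2, 59.9]
tcp_rot: [180.0, -0.1, 73.7]
ft_force: [0.5, 0.7, 0.6]
finger_gap: 64.1
```

```bash
python3 - <<'E'
from h import *
st()
s=snap('wrist'); crop(s,150,420,130,380,'w9.png',3)
E
```

```text
t 10.45 p [514.7 240.2  59.9] rot [ 1.7998e+02 -5.0000e-02  7.3720e+01] F [0.5 0.7 0.6] gap 64.1 q [ 20.  12. 100.   0.  68.  36.]
```

View pics/w9.png

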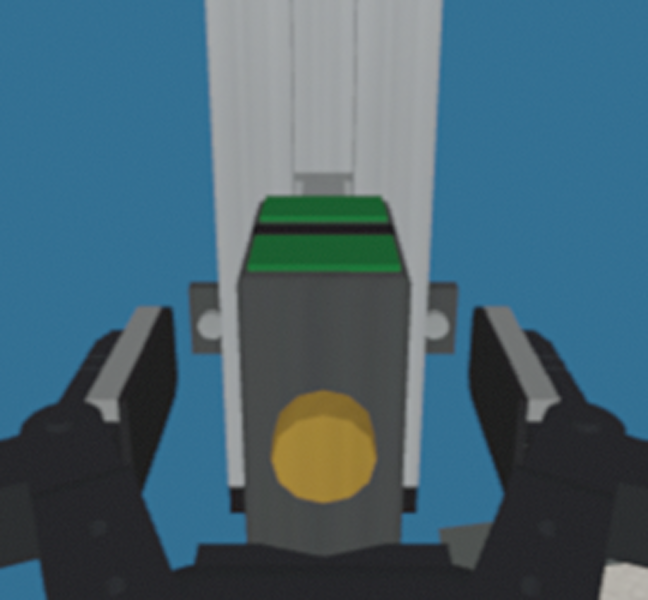

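>>> move_arm([
  [[0, 0, 0, 0, 0, 0], [0, 0, 0, 0, 0, 0], [0, 0, 0, 0, 0, 0], [0, 0, 0, 0, 0, 0], [0, 0, 0, 0, 0, 0], [0.01, 0, 0, 0, 0, 0], [0.02, 0, 0, 0, 0, 0], [0.03, 0, 0, 0, 0, 0], [0.04, 0, 0, 0, 0, 0], [0.05, 0, 0, 0, 0, 0]],
], grip=0.2)

```text
time: 11.5
tool_pos: [528.0, 287.9, 58.6]
tcp_rot: [-179.9, 0.1, 73.7]
ft_force: [-1.4, -5.3, 5.9]
finger_gap: 29.8
```

```bash
python3 - <<'E'
from h import *
st(); go(569.0,421.5,59.8,73.7)
E
```

```text
t 11.5 p [528.  287.9  58.6] rot [-1.7992e+02  8.0000e-02  7.3720e+01] F [-1.4 -5.3  5.9] gap 29.8 q [24. 17. 94. -0. 69. 40.]
row [0.1397, 0.002, -0.0014, -0.1, 0.1, 0.0] n>=2.8
```

>>> move_arm([
  [[0.015, 0, 0, 0, 0, 0], [0.03, 0, 0, 0, 0, 0], [0.045, 0, 0, 0, 0, 0], [0.06, 0.001, 0, 0, 0, 0], [0.075, 0.001, 0, 0, 0, 0], [0.09, 0.001, 0, 0, 0, 0], [0.105, 0.001, 0, 0, 0, 0], [0.12, 0.001, 0, 0, 0, 0], [0.132, 0.001, 0, 0, 0, 0], [0.14, 0.001, 0, 0, 0, 0], [0.14, 0.001, 0, 0, 0, 0], [0.14, 0.001, 0, 0, 0, 0]],
])

```text
time: 12.7
tool_pos: [568.2, 423.2, 58.6]
tcp_rot: [-179.9, -0.1, 73.8]
ft_force: [0.7, 3.1, 3.2]
finger_gap: 29.4
```

```bash
python3 - <<'E'
from h import *
st()
s=snap('wrist'); crop(s,150,420,50,400,'w10.png',3)
E
```

```text
t 12.7 p [568.2 423.2  58.6] rot [-1.7994e+02 -9.0000e-02  7.3760e+01] F [0.7 3.1 3.2] gap 29.4 q [32. 32. 75.  0. 73. 49.]
```

View pics/w10.png

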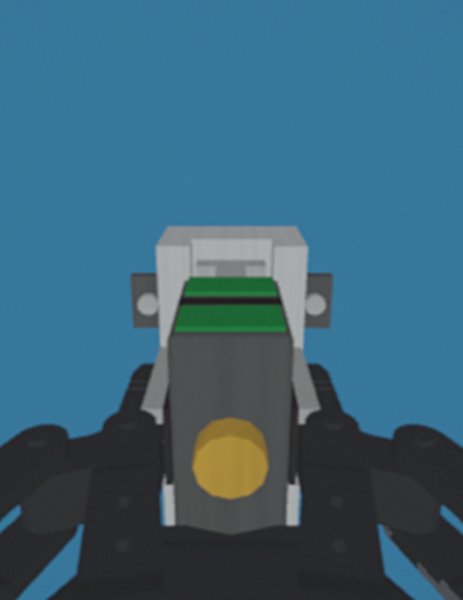

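Stop B sits at the same place as A did, so I'll lift it out.

>>> move_arm([
  [[0, 0, -0.015, 0, 0, 0], [0, 0, -0.035, 0, 0, 0], [0, 0, -0.07, 0, 0, 0], [0, 0, -0.11, 0, 0, 0], [0, 0, -0.13, 0, 0, 0], [0, 0, -0.13, 0, 0, 0], [0, 0, -0.13, 0, 0, 0]],
])

```text
time: 13.45
tool_pos: [567.7, 421.4, 187.5]
tcp_rot: [-179.9, 0.1, 73.7]
ft_force: [-0.8, 0.6, -3.5]
finger_gap: 29.8
```

```bash
python3 - <<'E'
from h import *
st()
s=snap('top','t11.png'); crop(s,220,320,175,260,'t11c.png',7)
p=cad(-35,45); print(p); go(p[0],p[1],190,83.15)
E
```

```text
t 13.45 p [567.7 421.4 187.5] rot [-1.7987e+02  8.0000e-02  7.3710e+01] F [-0.8  0.6 -3.5] gap 29.8 q [32. 26. 69.  0. 85. 49.]
[561.2170071   69.45324685]
row [-0.3392, 0.093, -0.0034, -0.2, 0.2, -9.4] n>=7.0
```

View pics/t11c.png

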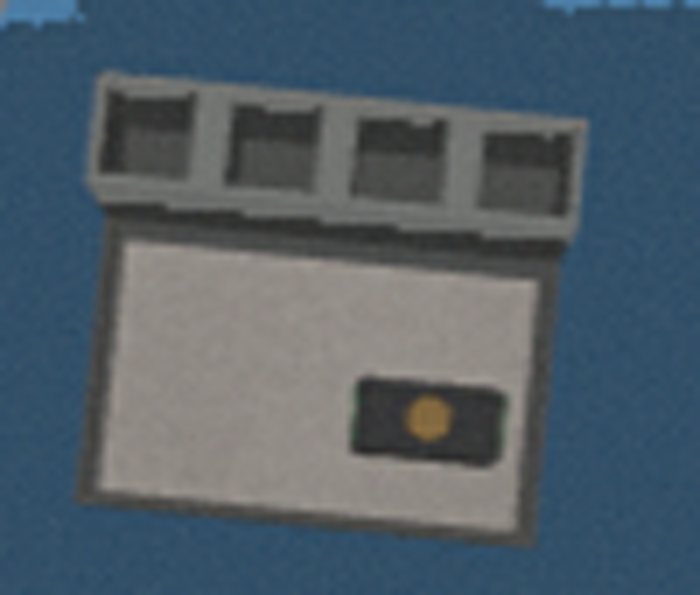

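The caddy hasn't moved and stop A lies inside the bay (430,418 in the crop). I'll take stop B to the other half.

>>> move_arm([
  [[-0.04, 0.011, 0, 0, 0, -2], [-0.085, 0.023, 0, 0, 0, -4], [-0.13, 0.036, 0, 0, 0, -6], [-0.175, 0.048, 0, 0, 0, -8], [-0.22, 0.06, 0, 0, 0, -9.4], [-0.26, 0.071, 0, 0, 0, -9.4], [-0.295, 0.081, 0, 0, 0, -9.4], [-0.32, 0.088, 0, 0, 0, -9.4], [-0.335, 0.092, 0, 0, 0, -9.4], [-0.339, 0.093, -0.003, -0.2, 0.2, -9.4], [-0.339, 0.093, -0.003, -0.2, 0.2, -9.4], [-0.339, 0.093, -0.003, -0.2, 0.2, -9.4], [-0.339, 0.093, -0.003, -0.2, 0.2, -9.4]],
])

```text
time: 14.8
tool_pos: [562.3, 71.8, 191.1]
tcp_rot: [179.9, -0.2, 83.2]
ft_force: [0.1, 1.0, -2.5]
finger_gap: 29.4
```

```bash
python3 - <<'E'
from h import *
st()
s=snap('wrist','w12.png')
p=cad(-35,45);go(p[0],p[1],45,83.15)
E
```

```text
t 14.8 p [562.3  71.8 191.1] rot [179.9   -0.18  83.22] F [ 0.1  1.  -2.5] gap 29.4 q [ 2.  4. 94.  0. 82.  9.]
row [-0.0028, -0.001, 0.1461, 0.1, -0.2, 0.1] n>=2.9
```

View pics/w12.png

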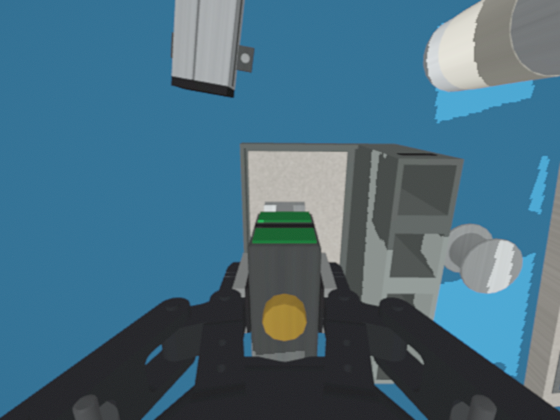

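>>> move_arm([
  [[-0.003, -0.001, 0.04, 0, 0, 0], [-0.003, -0.001, 0.075, 0, 0, 0], [-0.003, -0.001, 0.105, 0, 0, 0], [-0.003, -0.001, 0.125, 0, 0, 0], [-0.003, -0.001, 0.137, 0, 0, 0], [-0.003, -0.001, 0.144, 0, 0, 0], [-0.003, -0.001, 0.147, 0, 0, 0], [-0.003, -0.001, 0.147, 0, 0, 0], [-0.003, -0.001, 0.147, 0, 0, 0], [-0.003, -0.001, 0.147, 0, 0, 0]],
])

```text
time: 15.85
tool_pos: [562.2, 68.1, 45.4]
tcp_rot: [179.8, -0.2, 83.1]
ft_force: [-0.4, -0.5, -2.5]
finger_gap: 29.6
```

>>> move_arm([
  [[0, 0, 0.003, 0, 0, 0], [0, 0, 0.003, 0, 0, 0], [0, 0, 0.003, 0, 0, 0]],
])

```text
time: 16.15
tool_pos: [561.2, 68.1, 41.1]
tcp_rot: [179.9, -0.2, 83.1]
ft_force: [0.0, -0.0, -2.1]
finger_gap: 29.4
```

>>> move_arm([
  [[0, 0, 0, 0, 0, 0], [0, 0, 0, 0, 0, 0], [0, 0, 0, 0, 0, 0], [0, 0, 0, 0, 0, 0], [0, 0, -0.01, 0, 0, 0], [0, 0, -0.04, 0, 0, 0], [0, 0, -0.085, 0, 0, 0], [0, 0, -0.13, 0, 0, 0], [0, 0, -0.18, 0, 0, 0], [0, 0, -0.22, 0, 0, 0], [0, 0, -0.24, 0, 0, 0], [0, 0, -0.24, 0, 0, 0]],
], grip=0.65)

```text
time: 17.35
tool_pos: [562.7, 67.5, 287.0]
tcp_rot: [179.4, -0.2, 83.1]
ft_force: [0.1, -0.8, 0.4]
finger_gap: 55.9
```

```bash
python3 - <<'E'
from h import *
st()
s=snap('wrist','w13.png')
go(562,-296,330,90)
E
```

```text
t 17.35 p [562.7  67.5 287. ] rot [179.4   -0.24  83.13] F [ 0.1 -0.8  0.4] gap 55.9 q [ 2.  1. 87.  0. 91.  8.]
row [-0.3607, 0.044, -0.047, 0.4, -0.2, -6.9] n>=7.3
```

View pics/w13.png

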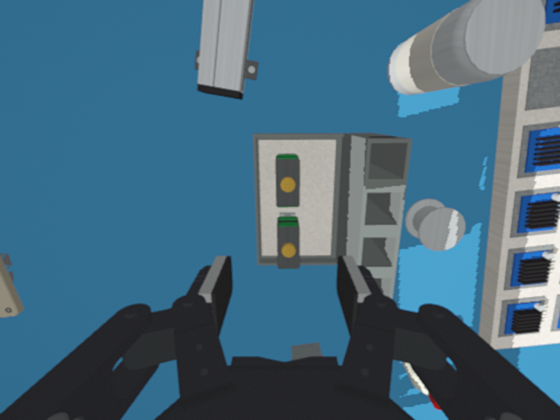

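```bash
python3 - <<'E'
from h import *
go(562,-340,330,90)
E
```

```text
row [-0.4044, 0.0493, -0.0471, 0.4, -0.2, -6.9] n>=8.2
```

>>> move_arm([
  [[-0.035, 0.004, -0.02, 0.4, -0.2, -2], [-0.08, 0.01, -0.04, 0.4, -0.2, -4], [-0.125, 0.015, -0.047, 0.4, -0.2, -6.9], [-0.17, 0.021, -0.047, 0.4, -0.2, -6.9], [-0.215, 0.026, -0.047, 0.4, -0.2, -6.9], [-0.26, 0.032, -0.047, 0.4, -0.2, -6.9], [-0.305, 0.037, -0.047, 0.4, -0.2, -6.9], [-0.345, 0.042, -0.047, 0.4, -0.2, -6.9], [-0.38, 0.046, -0.047, 0.4, -0.2, -6.9], [-0.404, 0.049, -0.047, 0.4, -0.2, -6.9], [-0.404, 0.049, -0.047, 0.4, -0.2, -6.9], [-0.404, 0.049, -0.047, 0.4, -0.2, -6.9], [-0.404, 0.049, -0.047, 0.4, -0.2, -6.9], [-0.404, 0.049, -0.047, 0.4, -0.2, -6.9]],
], grip=0.6)

```text
time: 18.8
tool_pos: [561.2, -338.3, 327.0]
tcp_rot: [-179.7, 0.0, 90.1]
ft_force: [-0.2, 0.4, -0.5]
finger_gap: 51.2
```

```bash
python3 - <<'E'
from h import *
st()
s=snap('wrist','w14.png'); crop(s,200,370,40,300,'w14c.png',3)
E
```

```text
t 18.8 p [ 561.2 -338.3  327. ] rot [-179.71    0.     90.11] F [-0.2  0.4 -0.5] gap 51.2 q [-35.  15.  67.  -0.  98. -36.]
```

View pics/w14.png

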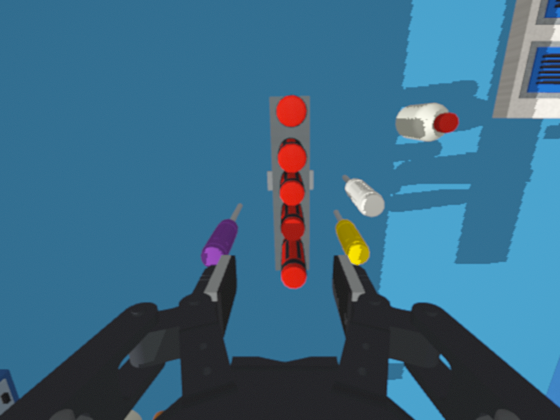

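The wrist view shows the handle row at u≈292. The large (tall) tops are at v=111, 156 and 275. The smaller, lower ones at v=191 and 227 are the shorts.

```bash
python3 - <<'E'
from h import *
s=load('wrist')
for u,v,z in [(291.5,110.5,199),(292,156,199),(291.5,191,169),(292.5,227,169),(293.5,275,199)]: print(ray(s,u,v,z).round(1))
for u,v in [(270,97),(310,97)]: print(ray(s,u,v,75).round(1))
E
```

```text
[ 566.5 -255.3  199. ]
[ 567.3 -293.3  199. ]
[ 567.8 -332.3  169. ]
[ 569.3 -371.5  169. ]
[ 570.  -411.6  199. ]
[ 542.5 -237.1   75. ]
[ 591.5 -237.    75. ]
```

View pics/w14c.png

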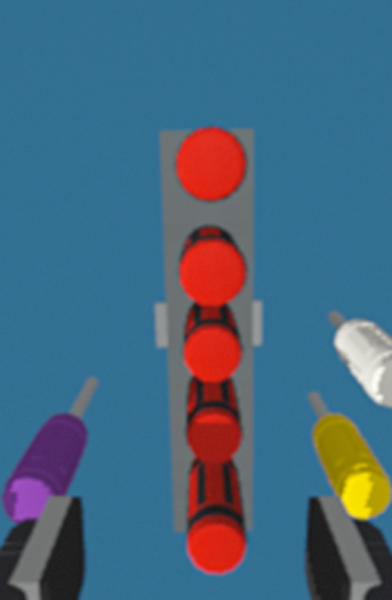

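```bash
python3 - <<'E'
from h import *
go(565.2,-255,152,90)
E
```

```text
row [0.0835, 0.0049, 0.1752, -0.3, 0.0, 0.1] n>=3.9
```

>>> move_arm([
  [[0.04, 0.003, 0.02, -0.3, 0, 0], [0.075, 0.005, 0.05, -0.3, 0, 0], [0.0835, 0.005, 0.085, -0.3, 0, 0], [0.0835, 0.005, 0.09, -0.3, 0, 0], [0.0835, 0.005, 0.09, -0.3, 0, 0], [0.0835, 0.005, 0.115, -0.3, 0, 0], [0.0835, 0.005, 0.14, -0.3, 0, 0], [0.0835, 0.005, 0.16, -0.3, 0, 0], [0.0835, 0.005, 0.172, -0.3, 0, 0], [0.0835, 0.005, 0.175, -0.3, 0, 0], [0.0835, 0.005, 0.175, -0.3, 0, 0], [0.0835, 0.005, 0.175, -0.3, 0, 0]],
])

```text
time: 20.05
tool_pos: [566.0, -257.0, 154.0]
tcp_rot: [179.8, 0.1, 90.0]
ft_force: [-0.1, 0.2, 0.5]
finger_gap: 51.5
```

```bash
python3 - <<'E'
from h import *
st()
s=snap('wrist','w15.png'); s=snap('scene'); crop(s,80,240,170,300,'s15.png',5)
E
```

```text
t 20.05 p [ 566. -257.  154.] rot [1.7985e+02 1.0000e-01 9.0010e+01] F [-0.1  0.2  0.5] gap 51.5 q [-29.  14.  87.  -0.  79. -29.]
```

View pics/w15.png

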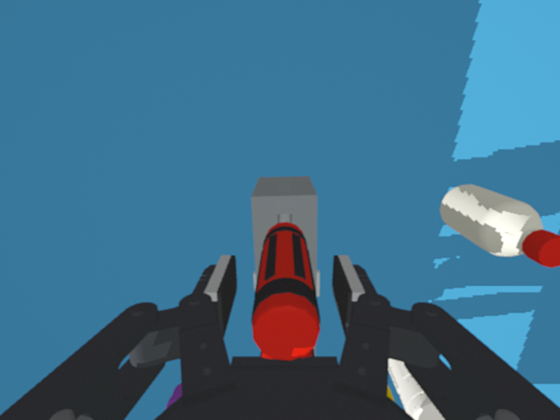

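View pics/s15.png

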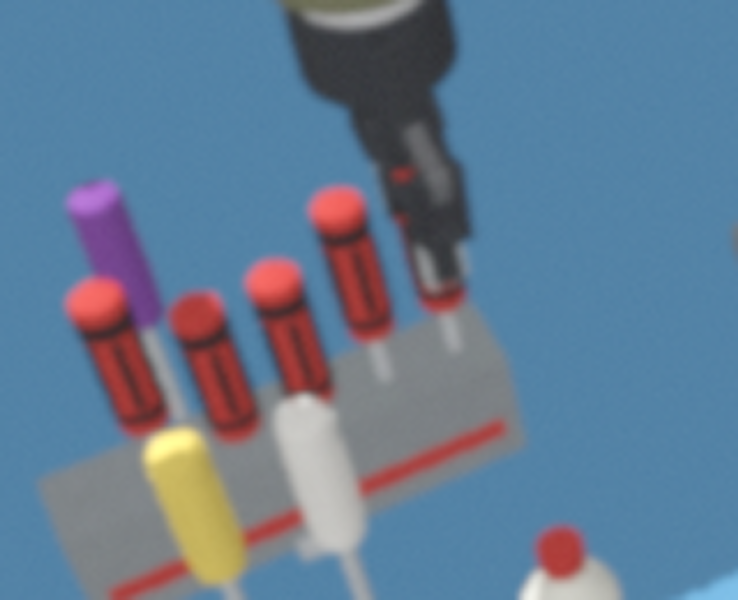

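>>> move_arm([
  [[0, 0, 0, 0, 0, 0], [0, 0, 0, 0, 0, 0], [0, 0, 0, 0, 0, 0], [0, 0, 0, 0, 0, 0], [0, 0, 0, 0, 0, 0], [0, 0, -0.015, 0, 0, 0], [0, 0, -0.03, 0, 0, 0]],
], grip=0.1, newtons=50)

```text
time: 20.85
tool_pos: [564.5, -255.8, 182.1]
tcp_rot: [-179.9, -0.0, 90.0]
ft_force: [1.7, -0.3, -1.6]
finger_gap: 24.8
```

>>> move_arm([
  [[0, 0, -0.03, 0, 0, 0], [0, 0, -0.07, 0, 0, 0], [0, 0, -0.11, 0, 0, 0], [0, 0, -0.135, 0, 0, 0], [0, 0, -0.145, 0, 0, 0], [0, 0, -0.145, 0, 0, 0], [0, 0, -0.145, 0, 0, 0]],
])

```text
time: 21.55
tool_pos: [564.4, -255.9, 325.5]
tcp_rot: [-179.9, -0.0, 90.0]
ft_force: [0.1, -0.6, -1.3]
finger_gap: 24.8
```

```bash
python3 - <<'E'
from h import *
st()
s=snap('top','t16.png'); crop(s,220,320,175,260,'t16c.png',7)
s=snap('scene','s16.png'); s=snap('wrist','w16.png')
for y in (-75,-25,25,75):
  p=cad(61,y); print(y,p.round(1))
p=cad(61,75); go(p[0],p[1],320,83.15)
E
```

```text
t 21.55 p [ 564.4 -255.9  325.5] rot [-1.799e+02 -3.000e-02  9.002e+01] F [ 0.1 -0.6 -1.3] gap 24.8 q [-29.  10.  74.  -0.  96. -29.]
-75 [642.2 -61.1]
-25 [648.2 -11.5]
25 [654.1  38.1]
75 [660.1  87.8]
row [0.3435, 0.096, 0.0048, -0.2, -0.1, 6.9] n>=7.1
```

View pics/t16c.png

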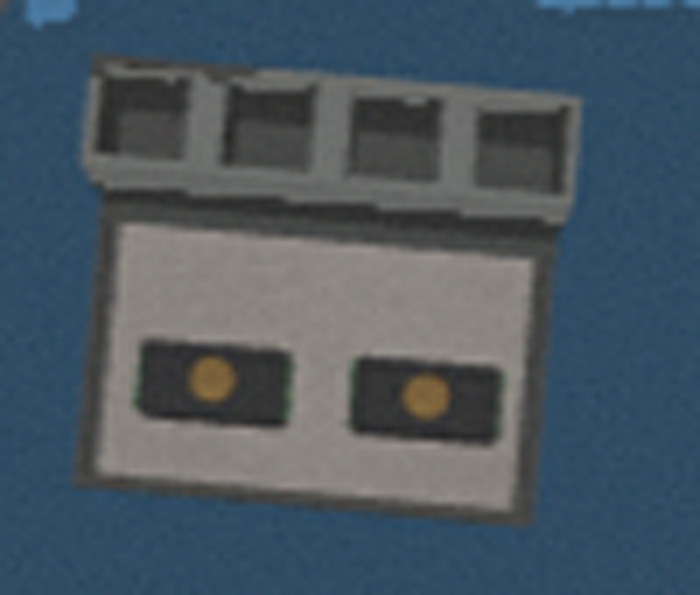

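View pics/s16.png

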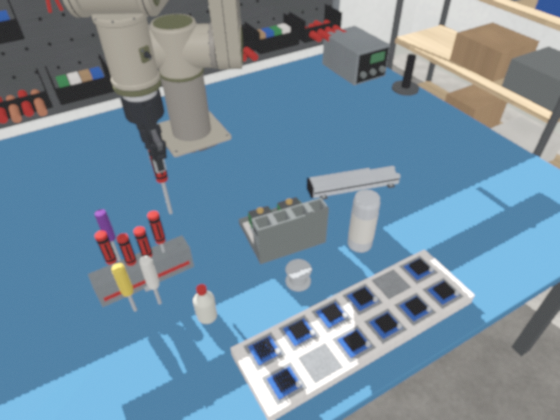

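View pics/w16.png

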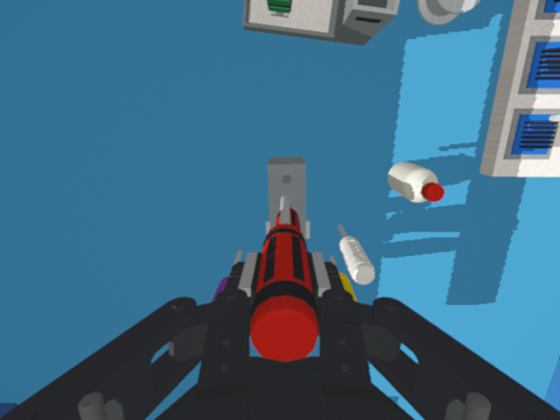

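The caddy was knocked by several mm (its top-view outline moved up ~18 crop px). I'll refit it from its corners.

```bash
cat >> h.py <<'E'
def topfit(P):
    """6 crop px (x7, origin 220,175): block corners ++,+-,(43)-,(43)+ at z128; bay corners -x+y,-x-y at z20"""
    L=[(83,97,128),(83,-97,128),(43,-97,128),(43,97,128),(-83,97,20),(-83,-97,20)]
    return cadfit(load('top'),[(220+a/7,175+b/7)+l for (a,b),l in zip(P,L)])
E
python3 - <<'E'
from h import *
print(topfit([(100,75),(587,120),(572,243),(92,200),(78,502),(535,543)]))
print(topfit([(95,58),(582,97),(570,222),(83,180),(75,485),(532,522)]))
E
```

```text
(array([587.03,  20.92,  -6.95]), np.float64(2.6))
(array([595.07,  22.38,  -6.55]), np.float64(2.4))
```

```bash
sed -i 's/(43,-97,128),(43,97,128),(-83/(39,-97,128),(39,97,128),(-83/' h.py; python3 - <<'E'
from h import *
print(topfit([(100,75),(587,120),(572,243),(92,200),(78,502),(535,543)]))
print(topfit([(95,58),(582,97),(570,222),(83,180),(75,485),(532,522)]))
s=load('top')
for l in [(83,97,128),(83,-97,128),(39,-97,128),(39,97,128),(-83,97,20),(-83,-97,20)]: print(l,((proj(s,np.r_[cad(l[0],l[1],(597,22.4,-6.55)),l[2]])-[220,175])*7).round(0))
E
```

```text
(array([588.4 ,  20.75,  -6.95]), np.float64(1.7))
(array([596.45,  22.22,  -6.55]), np.float64(1.5))
(83, 97, 128) [92. 58.]
(83, -97, 128) [581. 100.]
(39, -97, 128) [573. 210.]
(39, 97, 128) [ 81. 168.]
(-83, 97, 20) [ 73. 490.]
(-83, -97, 20) [535. 530.]
```

```bash
python3 - <<'E'
from h import *
def f(P):
    L=[(83,97,128),(83,-97,128),(-83,97,20),(-83,-97,20)]
    return cadfit(load('top'),[(220+a/7,175+b/7)+l for (a,b),l in zip(P,L)])
print(f([(100,75),(587,120),(78,502),(535,543)]))
c,e=f([(95,58),(582,97),(75,485),(532,522)]);print(c,e)
s=load('top')
for y in (-75,-25,25,75):
    print(y,cad(61,y,tuple(c)).round(1), [((proj(s,np.r_[cad(61+dx,y+dy,tuple(c)),128])-[220,175])*7).round(0).tolist() for dx,dy in((18,18),(18,-18),(-18,-18),(-18,18))])
E
```

```text
(array([590.6 ,  20.61,  -6.99]), np.float64(0.5))
[598.6   21.98  -6.53] 0.5
-75 [650.7 -59.5] [[480.0, 97.0], [571.0, 105.0], [564.0, 195.0], [473.0, 187.0]]
-25 [656.4  -9.8] [[354.0, 87.0], [445.0, 94.0], [438.0, 184.0], [346.0, 177.0]]
25 [662.   39.9] [[228.0, 76.0], [319.0, 84.0], [311.0, 174.0], [220.0, 166.0]]
75 [667.7  89.6] [[102.0, 65.0], [193.0, 73.0], [184.0, 163.0], [93.0, 155.0]]
```

```bash
sed -i 's/^C=.*/C=(598.6,22.0,-6.53)/' h.py; python3 - <<'E'
from h import *
s=load('wrist'); print('tip',ray(s,286,200,325.5-144).round(1)); print('top',ray(s,284.5,335,325.5+46).round(1))
p=cad(61,25); go(p[0],p[1],320,83.5)
E
```

```text
tip [ 565.4 -254.9  181.5]
top [ 564.1 -251.9  371.5]
row [0.2956, 0.098, 0.0047, -0.2, -0.1, 6.5] n>=6.2
```

>>> move_arm([
  [[0.03, 0.01, 0, 0, 0, 2], [0.07, 0.023, 0, 0, 0, 4], [0.11, 0.036, 0, 0, 0, 6.5], [0.15, 0.05, 0, 0, 0, 6.5], [0.19, 0.063, 0, 0, 0, 6.5], [0.23, 0.076, 0, 0, 0, 6.5], [0.26, 0.086, 0, 0, 0, 6.5], [0.285, 0.094, 0, -0.2, 0, 6.5], [0.296, 0.098, 0.003, -0.2, 0, 6.5], [0.296, 0.098, 0.003, -0.2, 0, 6.5], [0.296, 0.098, 0.003, -0.2, 0, 6.5], [0.296, 0.098, 0.003, -0.2, 0, 6.5], [0.296, 0.098, 0.003, -0.2, 0, 6.5]],
])

```text
time: 23.0
tool_pos: [662.8, 38.5, 324.2]
tcp_rot: [179.8, 0.0, 83.4]
ft_force: [-0.7, 0.0, -0.5]
finger_gap: 24.8
```

```bash
python3 - <<'E'
from h import *
st()
s=snap('wrist','w17.png')
p=cad(61,25);go(p[0],p[1],240,83.5)
for y in (75,25,-25): print(y,[proj(s,np.r_[cad(61+dx,y+dy),128]).round(0).tolist() for dx,dy in((18,18),(18,-18),(-18,-18),(-18,18))])
E
```

```text
t 23.0 p [662.8  38.5 324.2] rot [1.7977e+02 2.0000e-02 8.3430e+01] F [-0.7  0.  -0.5] gap 24.8 q [-1. 16. 66. -0. 97.  5.]
row [0.0012, -0.0013, 0.0843, 0.2, 0.0, -0.1] n>=1.7
75 [[299.0, 125.0], [299.0, 159.0], [266.0, 159.0], [266.0, 125.0]]
25 [[299.0, 171.0], [298.0, 202.0], [267.0, 202.0], [267.0, 171.0]]
-25 [[298.0, 213.0], [298.0, 241.0], [268.0, 241.0], [268.0, 213.0]]
```

View pics/w17.png

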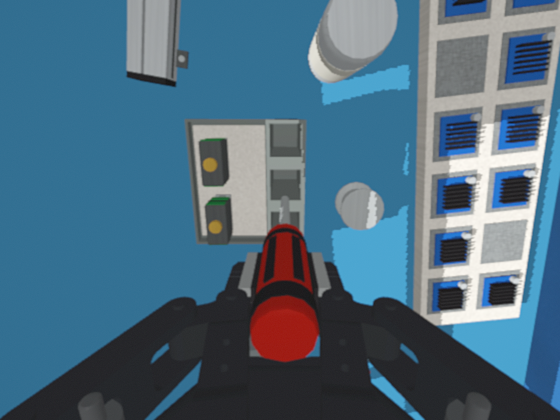

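```bash
python3 - <<'E'
from h import *
crop(load('wrist'),240,330,105,255,'w17c.png',4)
E
```

```text
(no output)
```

View pics/w17c.png

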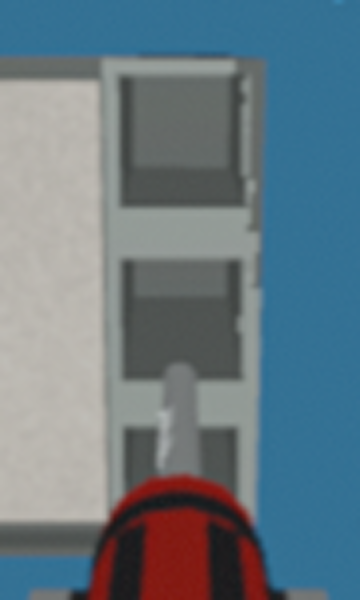

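```bash
sed -i 's/^C=.*/C=(600.6,23.5,-6.53)/' h.py; python3 - <<'E'
from h import *
p=cad(61,25);go(p[0],p[1],230,83.5)
E
```

```text
row [0.0029, 0.0005, 0.0943, 0.2, 0.0, -0.1] n>=1.9
```

>>> move_arm([
  [[0.003, 0.001, 0.02, 0.2, 0, 0], [0.003, 0.001, 0.045, 0.2, 0, 0], [0.003, 0.001, 0.07, 0.2, 0, 0], [0.003, 0.001, 0.085, 0.2, 0, 0], [0.003, 0.001, 0.094, 0.2, 0, 0], [0.003, 0.001, 0.094, 0.2, 0, 0], [0.003, 0.001, 0.094, 0.2, 0, 0], [0.003, 0.001, 0.094, 0.2, 0, 0]],
])

```text
time: 23.85
tool_pos: [665.4, 42.7, 231.9]
tcp_rot: [179.8, -0.0, 83.5]
ft_force: [0.7, 0.3, 0.3]
finger_gap: 25.1
```

```bash
python3 - <<'E'
from h import *
st()
s=snap('wrist','w18.png')
s=snap('scene'); crop(s,200,380,130,290,'s18.png',4)
p=cad(61,25);go(p[0],p[1],146,83.5)
E
```

```text
t 23.85 p [665.4  42.7 231.9] rot [179.82  -0.    83.53] F [0.7 0.3 0.3] gap 25.1 q [-1. 18. 74. -0. 88.  6.]
row [-0.0015, -0.0013, 0.0855, 0.2, -0.0, 0.0] n>=1.7
```

View pics/w18.png

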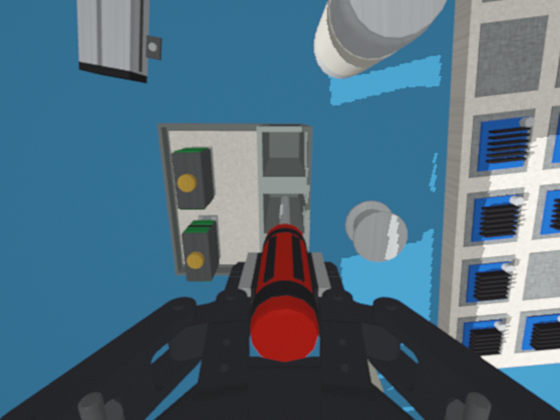

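View pics/s18.png

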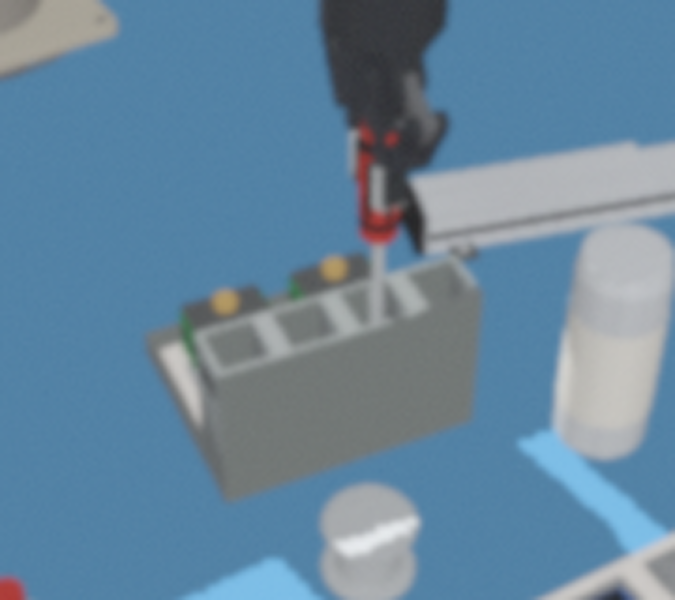

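>>> move_arm([
  [[-0.0015, -0.001, 0.02, 0.2, 0, 0], [-0.0015, -0.001, 0.04, 0.2, 0, 0], [-0.0015, -0.001, 0.055, 0.2, 0, 0], [-0.0015, -0.001, 0.065, 0.2, 0, 0], [-0.0015, -0.001, 0.073, 0.2, 0, 0], [-0.0015, -0.001, 0.079, 0.2, 0, 0], [-0.0015, -0.001, 0.079, 0.2, 0, 0], [-0.0015, -0.001, 0.079, 0.2, 0, 0]],
])

```text
time: 24.75
tool_pos: [663.8, 41.4, 151.6]
tcp_rot: [-179.9, 0.0, 83.5]
ft_force: [0.3, 0.6, -1.0]
finger_gap: 25.0
```

```bash
python3 - <<'E'
from h import *
st()
s=snap('wrist'); crop(s,200,370,100,380,'w19.png',3)
s=snap('scene'); crop(s,200,380,130,290,'s19.png',4)
E
```

```text
t 24.75 p [663.8  41.4 151.6] rot [-179.87    0.     83.53] F [ 0.3  0.6 -1. ] gap 25.0 q [-1. 20. 79.  0. 80.  6.]
```

View pics/w19.png

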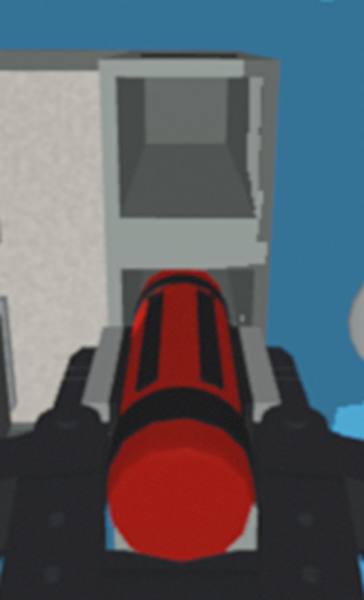

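View pics/s19.png

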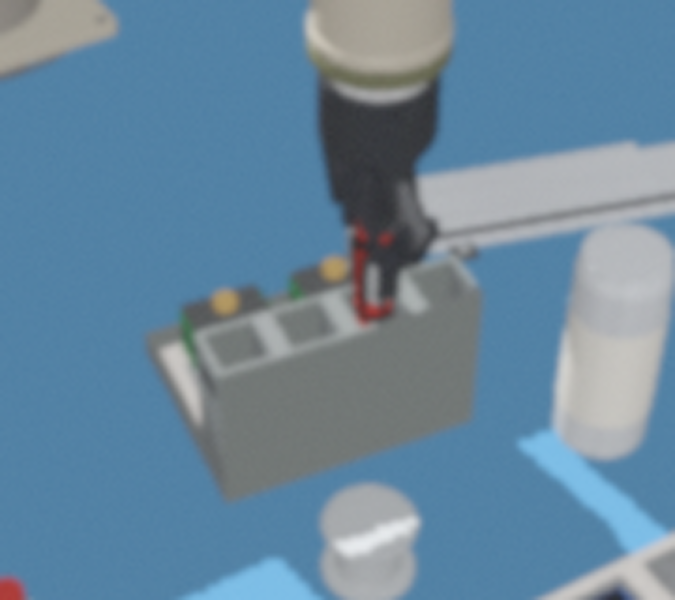

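>>> move_arm([
  [[0, 0, 0, 0, 0, 0], [0, 0, 0, 0, 0, 0], [0, 0, 0, 0, 0, 0], [0, 0, 0, 0, 0, 0], [0, 0, -0.01, 0, 0, 0], [0, 0, -0.03, 0, 0, 0], [0, 0, -0.06, 0, 0, 0], [0, 0, -0.1, 0, 0, 0], [0, 0, -0.13, 0, 0, 0], [0, 0, -0.15, 0, 0, 0], [0, 0, -0.15, 0, 0, 0]],
], grip=0.55)

```text
time: 25.95
tool_pos: [665.6, 41.3, 306.8]
tcp_rot: [179.7, -0.0, 83.5]
ft_force: [0.7, -0.4, -0.0]
finger_gap: 46.9
```

```bash
python3 - <<'E'
from h import *
st()
s=snap('wrist','w20.png')
go(565.2,-294.3,245,90)
E
```

```text
t 25.95 p [665.6  41.3 306.8] rot [ 1.7971e+02 -3.0000e-02  8.3530e+01] F [ 0.7 -0.4 -0. ] gap 46.9 q [-1. 17. 68.  0. 95.  6.]
row [-0.3447, -0.0613, 0.0587, 0.1, -0.0, -6.5] n>=7.1
```

View pics/w20.png

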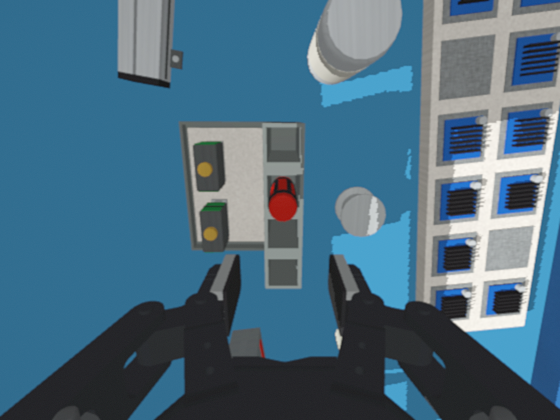

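>>> move_arm([
  [[-0.04, -0.007, 0, 0, 0, -2], [-0.085, -0.015, 0, 0, 0, -4], [-0.13, -0.023, 0, 0, 0, -6.5], [-0.175, -0.031, 0, 0, 0, -6.5], [-0.22, -0.039, 0.01, 0, 0, -6.5], [-0.265, -0.047, 0.02, 0, 0, -6.5], [-0.305, -0.054, 0.035, 0, 0, -6.5], [-0.333, -0.059, 0.05, 0, 0, -6.5], [-0.345, -0.061, 0.058, 0, 0, -6.5], [-0.345, -0.061, 0.058, 0, 0, -6.5], [-0.345, -0.061, 0.058, 0, 0, -6.5], [-0.345, -0.061, 0.058, 0, 0, -6.5], [-0.345, -0.061, 0.058, 0, 0, -6.5]],
])

```text
time: 27.3
tool_pos: [565.2, -293.4, 244.3]
tcp_rot: [-179.9, 0.0, 90.1]
ft_force: [-0.1, -0.1, -0.3]
finger_gap: 47.2
```

```bash
python3 - <<'E'
from h import *
st()
s=snap('wrist','w21.png')
go(565.5,-294.3,153,90)
E
```

```text
t 27.3 p [ 565.2 -293.4  244.3] rot [-1.799e+02  2.000e-02  9.014e+01] F [-0.1 -0.1 -0.3] gap 47.2 q [-32.  13.  78.  -0.  89. -32.]
row [-0.0007, 0.0005, 0.0912, -0.1, 0.0, 0.1] n>=1.8
```

View pics/w21.png

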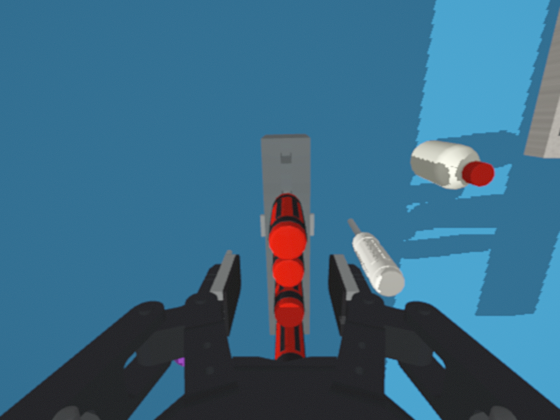

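```bash
python3 - <<'E'
from h import *
s=load('wrist')
print(ray(s,287.5,240,199),ray(s,288,271,169),ray(s,288,309,169))
E
```

```text
[ 567.16348486 -292.91518812  199.        ] [ 568.10249819 -332.66568576  169.        ] [ 568.32399516 -368.25144413  169.        ]
```

>>> move_arm([
  [[-0.001, 0.001, 0.03, 0, 0, 0], [-0.001, 0.001, 0.055, 0, 0, 0], [-0.001, 0.001, 0.075, 0, 0, 0], [-0.001, 0.001, 0.087, 0, 0, 0], [-0.001, 0.001, 0.091, 0, 0, 0], [-0.001, 0.001, 0.091, 0, 0, 0], [-0.001, 0.001, 0.091, 0, 0, 0]],
])

```text
time: 28.05
tool_pos: [565.7, -295.9, 153.8]
tcp_rot: [-179.9, 0.1, 90.0]
ft_force: [-0.1, -0.0, 0.2]
finger_gap: 47.1
```

>>> move_arm([
  [[0, 0, 0, 0, 0, 0], [0, 0, 0, 0, 0, 0], [0, 0, 0, 0, 0, 0], [0, 0, 0, 0, 0, 0], [0, 0, 0, 0, 0, 0]],
], grip=0.1)

```text
time: 28.55
tool_pos: [565.9, -296.1, 153.8]
tcp_rot: [-180.0, 0.1, 90.0]
ft_force: [2.0, -0.1, 6.6]
finger_gap: 25.1
```

```bash
python3 - <<'E'
from h import *
st()
s=snap('wrist','w22.png')
E
```

```text
t 28.55 p [ 565.9 -296.1  153.8] rot [-1.7998e+02  7.0000e-02  9.0030e+01] F [ 2.  -0.1  6.6] gap 25.1 q [-32.  16.  84.  -0.  79. -32.]
```

View pics/w22.png

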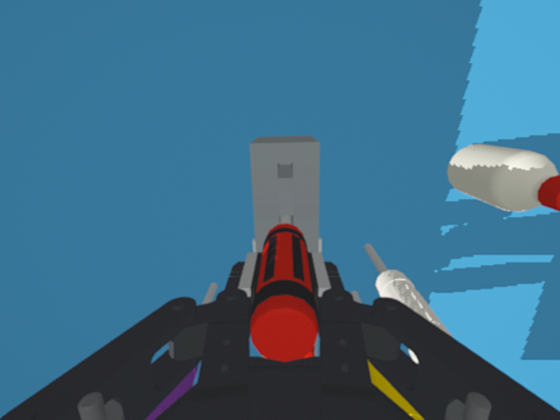

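The handle is held at 25 mm, so I'll lift it.

>>> move_arm([
  [[0, 0, -0.015, 0, 0, 0], [0, 0, -0.035, 0, 0, 0], [0, 0, -0.07, 0, 0, 0], [0, 0, -0.11, 0, 0, 0], [0, 0, -0.145, 0, 0, 0], [0, 0, -0.165, 0, 0, 0], [0, 0, -0.17, 0, 0, 0], [0, 0, -0.17, 0, 0, 0], [0, 0, -0.17, 0, 0, 0]],
])

```text
time: 29.5
tool_pos: [564.8, -295.3, 320.0]
tcp_rot: [-179.7, -0.1, 90.0]
ft_force: [-0.4, -0.5, -1.1]
finger_gap: 24.8
```

```bash
python3 - <<'E'
from h import *
st()
s=snap('top'); crop(s,220,320,175,260,'t23c.png',7)
s=snap('wrist','w23.png')
p=cad(61,-25); go(p[0],p[1],322,83.5)
E
```

```text
t 29.5 p [ 564.8 -295.3  320. ] rot [-1.7966e+02 -1.1000e-01  9.0020e+01] F [-0.4 -0.5 -1.1] gap 24.8 q [-32.  13.  71.  -0.  97. -32.]
row [0.2869, 0.0938, -0.0023, -0.4, -0.1, 6.5] n>=6.0
```

View pics/t23c.png

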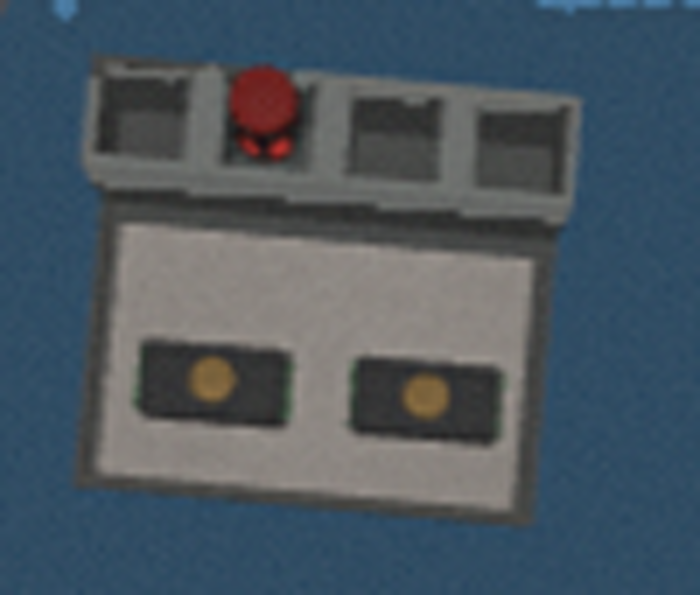

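View pics/w23.png

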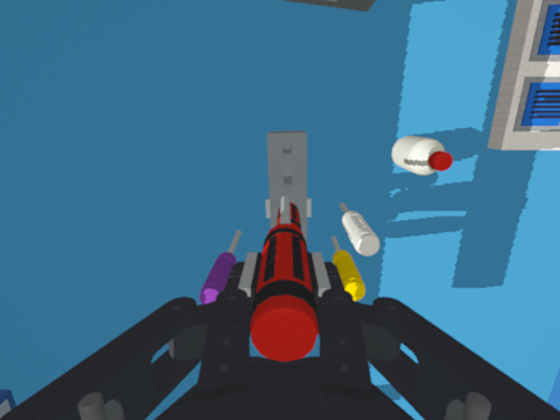

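>>> move_arm([
  [[0.03, 0.01, 0, 0, 0, 2], [0.07, 0.023, 0, 0, 0, 4], [0.11, 0.036, 0, 0, 0, 6.5], [0.15, 0.049, 0, 0, 0, 6.5], [0.19, 0.062, 0, 0, 0, 6.5], [0.23, 0.075, 0, 0, 0, 6.5], [0.26, 0.085, 0, 0, 0, 6.5], [0.28, 0.092, 0, -0.4, 0, 6.5], [0.287, 0.094, 0, -0.4, 0, 6.5], [0.287, 0.094, 0, -0.4, 0, 6.5], [0.287, 0.094, 0, -0.4, 0, 6.5], [0.287, 0.094, 0, -0.4, 0, 6.5], [0.287, 0.094, 0, -0.4, 0, 6.5]],
])

```text
time: 30.9
tool_pos: [659.1, -9.9, 322.0]
tcp_rot: [179.8, -0.0, 83.4]
ft_force: [0.3, 0.1, -1.1]
finger_gap: 24.7
```

```bash
python3 - <<'E'
from h import *
st()
s=snap('wrist'); crop(s,160,360,80,380,'w24.png',3)
p=cad(61,-25);go(p[0],p[1],230,83.5)
E
```

```text
t 30.9 p [659.1  -9.9 322. ] rot [179.78  -0.    83.44] F [ 0.3  0.1 -1.1] gap 24.7 q [-5. 16. 68. -0. 97.  1.]
row [0.0013, -0.0013, 0.0921, 0.2, -0.0, -0.1] n>=1.8
```

View pics/w24.png

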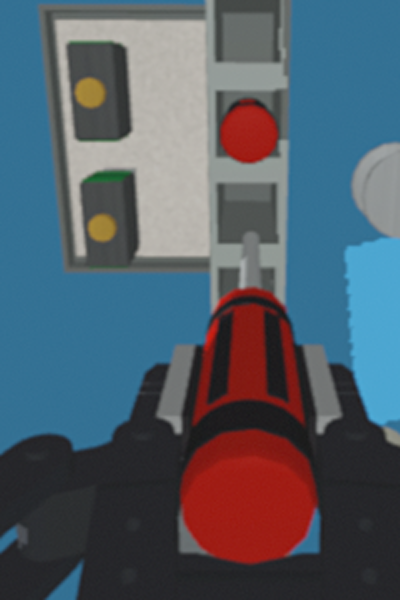

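>>> move_arm([
  [[0.001, -0.001, 0.02, 0.2, 0, 0], [0.001, -0.001, 0.045, 0.2, 0, 0], [0.001, -0.001, 0.07, 0.2, 0, 0], [0.001, -0.001, 0.085, 0.2, 0, 0], [0.001, -0.001, 0.092, 0.2, 0, 0], [0.001, -0.001, 0.092, 0.2, 0, 0], [0.001, -0.001, 0.092, 0.2, 0, 0], [0.001, -0.001, 0.092, 0.2, 0, 0]],
])

```text
time: 31.75
tool_pos: [659.7, -7.6, 231.9]
tcp_rot: [179.8, -0.0, 83.5]
ft_force: [-0.9, 0.6, 0.2]
finger_gap: 25.0
```

```bash
python3 - <<'E'
from h import *
st()
s=snap('scene'); crop(s,200,380,130,290,'s25.png',4)
p=cad(61,-25);go(p[0],p[1],151,83.5)
E
```

```text
t 31.75 p [659.7  -7.6 231.9] rot [ 1.7982e+02 -2.0000e-02  8.3530e+01] F [-0.9  0.6  0.2] gap 25.0 q [-5. 17. 76.  0. 88.  1.]
row [-0.0009, -0.0014, 0.0807, 0.2, -0.0, 0.0] n>=1.6
```

View pics/s25.png

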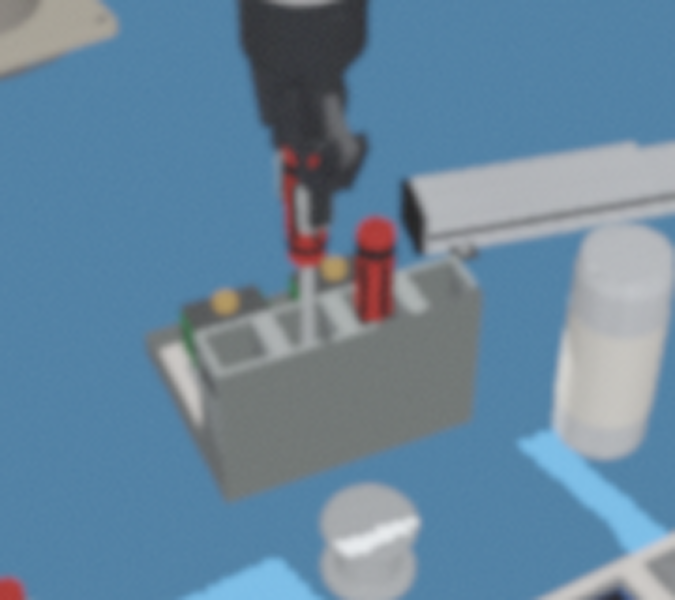

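The tip is inside pocket -25. I'll lower it, then release in a second call.

>>> move_arm([
  [[-0.001, -0.001, 0.02, 0.2, 0, 0], [-0.001, -0.001, 0.04, 0.2, 0, 0], [-0.001, -0.001, 0.055, 0.2, 0, 0], [-0.001, -0.001, 0.065, 0.2, 0, 0], [-0.001, -0.001, 0.073, 0.2, 0, 0], [-0.001, -0.001, 0.08, 0.2, 0, 0], [-0.001, -0.001, 0.08, 0.2, 0, 0], [-0.001, -0.001, 0.08, 0.2, 0, 0]],
])

```text
time: 32.6
tool_pos: [658.0, -8.4, 150.5]
tcp_rot: [-179.9, -0.0, 83.5]
ft_force: [0.5, -0.2, -0.5]
finger_gap: 24.6
```

```bash
python3 - <<'E'
from h import *
st()
s=snap('wrist'); crop(s,200,370,100,380,'w26.png',3)
E
```

```text
t 32.6 p [658.   -8.4 150.5] rot [-1.7986e+02 -1.0000e-02  8.3530e+01] F [ 0.5 -0.2 -0.5] gap 24.6 q [-5. 20. 81.  0. 80.  1.]
```

View pics/w26.png

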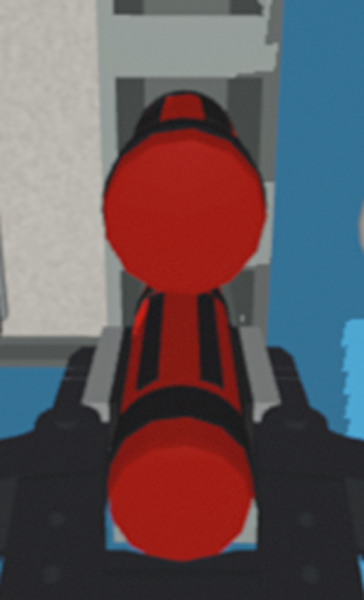

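>>> move_arm([
  [[0, 0, 0, 0, 0, 0], [0, 0, 0, 0, 0, 0], [0, 0, 0, 0, 0, 0], [0, 0, 0, 0, 0, 0], [0, 0, -0.01, 0, 0, 0], [0, 0, -0.03, 0, 0, 0], [0, 0, -0.06, 0, 0, 0], [0, 0, -0.1, 0, 0, 0], [0, 0, -0.13, 0, 0, 0], [0, 0, -0.15, 0, 0, 0], [0, 0, -0.15, 0, 0, 0]],
], grip=0.55)

```text
time: 33.75
tool_pos: [659.9, -8.6, 305.8]
tcp_rot: [179.7, -0.0, 83.5]
ft_force: [0.1, -0.5, -0.3]
finger_gap: 47.2
```

```bash
python3 - <<'E'
from h import *
st()
s=snap('wrist','w27.png')
go(567.5,-413,260,90)
E
```

```text
t 33.75 p [659.9  -8.6 305.8] rot [ 1.7971e+02 -2.0000e-02  8.3530e+01] F [ 0.1 -0.5 -0.3] gap 47.2 q [-5. 16. 69.  0. 95.  1.]
row [-0.4123, -0.0456, 0.0427, 0.1, -0.0, -6.5] n>=8.3
```

View pics/w27.png

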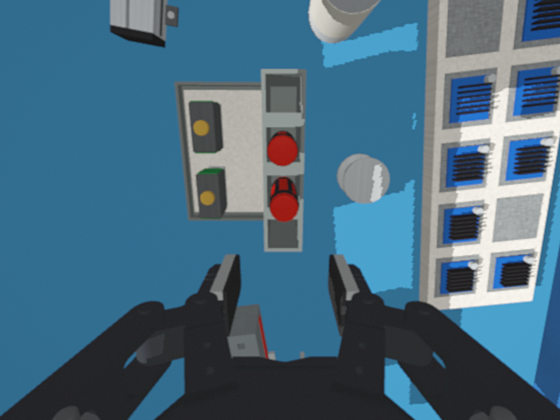

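>>> move_arm([
  [[-0.04, -0.004, 0, 0, 0, -2], [-0.085, -0.009, 0, 0, 0, -4], [-0.13, -0.014, 0, 0, 0, -6.5], [-0.175, -0.019, 0, 0, 0, -6.5], [-0.22, -0.024, 0, 0, 0, -6.5], [-0.265, -0.029, 0, 0, 0, -6.5], [-0.31, -0.034, 0.01, 0, 0, -6.5], [-0.35, -0.039, 0.02, 0, 0, -6.5], [-0.385, -0.043, 0.03, 0, 0, -6.5], [-0.405, -0.045, 0.04, 0, 0, -6.5], [-0.412, -0.046, 0.043, 0, 0, -6.5], [-0.412, -0.046, 0.043, 0, 0, -6.5], [-0.412, -0.046, 0.043, 0, 0, -6.5], [-0.412, -0.046, 0.043, 0, 0, -6.5], [-0.412, -0.046, 0.043, 0, 0, -6.5]],
])

```text
time: 35.3
tool_pos: [566.9, -411.4, 258.1]
tcp_rot: [-179.9, 0.0, 90.1]
ft_force: [-0.6, 0.0, 0.4]
finger_gap: 46.8
```

```bash
python3 - <<'E'
from h import *
st()
s=snap('wrist','w28.png')
s2=snap('scene'); crop(s2,60,220,150,300,'s28.png',4)
E
```

```text
t 35.3 p [ 566.9 -411.4  258.1] rot [-1.799e+02  1.000e-02  9.013e+01] F [-0.6  0.   0.4] gap 46.8 q [-40.  23.  65.  -0.  92. -40.]
```

View pics/w28.png

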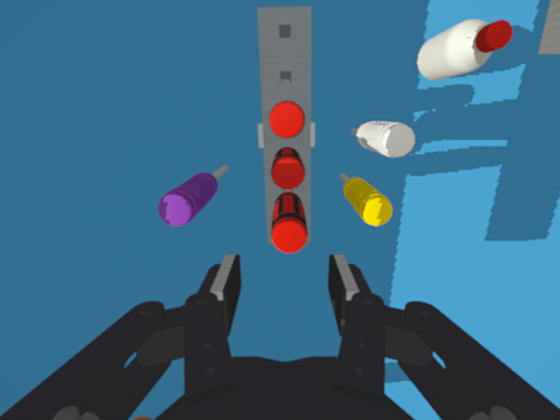

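View pics/s28.png

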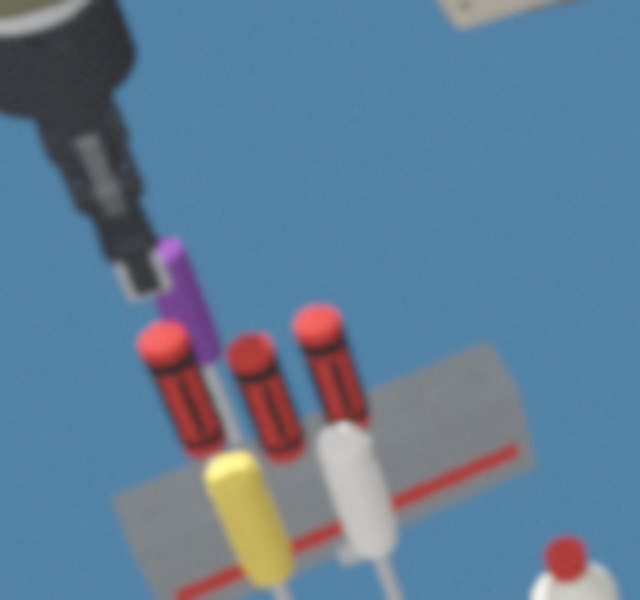

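```bash
python3 - <<'E'
from h import *
s=load('wrist')
print('c',ray(s,289.5,236,199).round(1),'short',ray(s,288,170,169).round(1),ray(s,287,119,169).round(1))
print('purple',ray(s,177,211,192).round(1),'yel',ray(s,376,210,166).round(1))
go(568.5,-413,153,90)
E
```

```text
c [ 570.4 -413.9  199. ] short [ 569.4 -372.2  169. ] [ 568.5 -335.1  169. ]
purple [ 490.2 -397.7  192. ] yel [ 640.4 -404.9  166. ]
row [-0.0012, 0.0022, 0.1048, -0.1, 0.0, 0.1] n>=2.1
```

>>> move_arm([
  [[-0.001, 0.002, 0.03, 0, 0, 0], [-0.001, 0.002, 0.06, 0, 0, 0], [-0.001, 0.002, 0.08, 0, 0, 0], [-0.001, 0.002, 0.095, 0, 0, 0], [-0.001, 0.002, 0.104, 0, 0, 0], [-0.001, 0.002, 0.104, 0, 0, 0], [-0.001, 0.002, 0.104, 0, 0, 0], [-0.001, 0.002, 0.104, 0, 0, 0]],
])

```text
time: 36.2
tool_pos: [568.4, -414.2, 154.9]
tcp_rot: [-179.9, 0.1, 90.0]
ft_force: [0.1, -0.1, 0.3]
finger_gap: 47.0
```

```bash
python3 - <<'E'
from h import *
st()
s=snap('wrist','w29.png')
E
```

```text
t 36.2 p [ 568.4 -414.2  154.9] rot [-1.7994e+02  7.0000e-02  9.0030e+01] F [ 0.1 -0.1  0.3] gap 47.0 q [-40.  26.  72.  -0.  82. -40.]
```

View pics/w29.png

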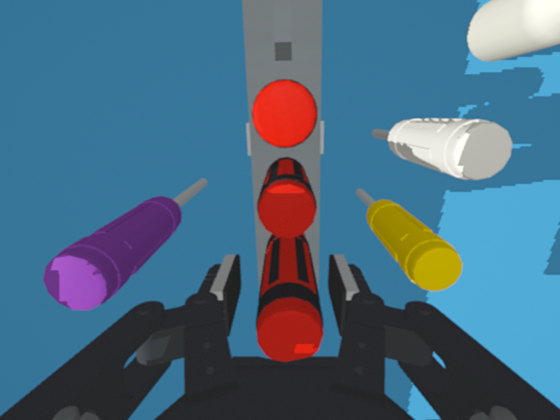

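>>> move_arm([
  [[0, 0.0015, 0, 0, 0, 0], [0, 0.0015, 0, 0, 0, 0], [0, 0.0015, 0, 0, 0, 0], [0, 0.0015, 0, 0, 0, 0], [0, 0.0015, 0, 0, 0, 0], [0, 0.0015, 0, 0, 0, 0]],
], grip=0.1)

```text
time: 36.85
tool_pos: [569.7, -413.9, 154.1]
tcp_rot: [-179.9, 0.0, 90.0]
ft_force: [1.2, 1.4, 5.6]
finger_gap: 24.8
```

>>> move_arm([
  [[0, 0, -0.015, 0, 0, 0], [0, 0, -0.035, 0, 0, 0], [0, 0, -0.07, 0, 0, 0], [0, 0, -0.11, 0, 0, 0], [0, 0, -0.145, 0, 0, 0], [0, 0, -0.165, 0, 0, 0], [0, 0, -0.17, 0, 0, 0], [0, 0, -0.17, 0, 0, 0], [0, 0, -0.17, 0, 0, 0]],
])

```text
time: 37.75
tool_pos: [569.0, -413.2, 320.8]
tcp_rot: [-179.7, -0.2, 90.0]
ft_force: [0.4, -0.0, -2.0]
finger_gap: 24.5
```

```bash
python3 - <<'E'
from h import *
st()
s=snap('top'); crop(s,220,320,175,260,'t30c.png',7)
s=snap('wrist','w30.png')
p=cad(61,-75); go(p[0],p[1],322,83.5)
E
```

```text
t 37.75 p [ 569.  -413.2  320.8] rot [-1.7968e+02 -1.5000e-01  9.0020e+01] F [ 0.4 -0.  -2. ] gap 24.5 q [-40.  23.  58.  -0.  99. -40.]
row [0.3551, 0.0839, -0.0011, -0.4, -0.2, 6.5] n>=7.3
```

View pics/t30c.png

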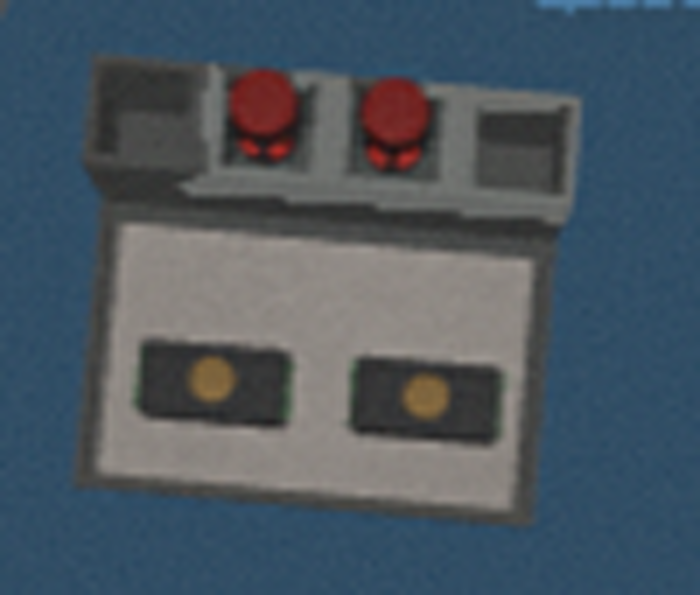

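View pics/w30.png

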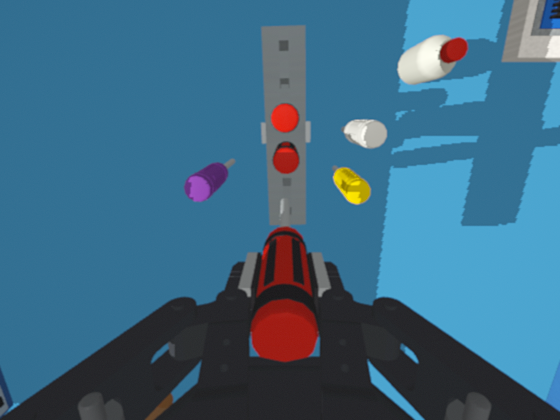

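>>> move_arm([
  [[0, 0, -0.02, 0, 0, 2], [0.03, 0.007, -0.03, 0, 0, 4], [0.07, 0.017, -0.03, 0, 0, 6.5], [0.11, 0.026, -0.03, 0, 0, 6.5], [0.155, 0.037, -0.03, 0, 0, 6.5], [0.2, 0.047, -0.03, 0, 0, 6.5], [0.245, 0.058, -0.03, 0, 0, 6.5], [0.285, 0.067, -0.02, 0, 0, 6.5], [0.32, 0.076, -0.01, 0, 0, 6.5], [0.345, 0.082, 0, -0.4, -0.2, 6.5], [0.355, 0.084, 0, -0.4, -0.2, 6.5], [0.355, 0.084, 0, -0.4, -0.2, 6.5], [0.355, 0.084, 0, -0.4, -0.2, 6.5], [0.355, 0.084, 0, -0.4, -0.2, 6.5], [0.355, 0.084, 0, -0.4, -0.2, 6.5]],
])

```text
time: 39.35
tool_pos: [653.4, -60.1, 323.5]
tcp_rot: [179.7, 0.2, 83.4]
ft_force: [0.1, -0.1, -1.1]
finger_gap: 24.8
```

```bash
python3 - <<'E'
from h import *
st()
s=snap('wrist'); crop(s,160,360,80,380,'w31.png',3)
p=cad(61,-75);go(p[0],p[1],230,83.5)
E
```

```text
t 39.35 p [653.4 -60.1 323.5] rot [179.73   0.18  83.43] F [ 0.1 -0.1 -1.1] gap 24.8 q [-10.  15.  68.  -0.  97.  -3.]
row [0.0021, -0.0014, 0.0934, 0.3, 0.2, -0.1] n>=1.9
```

View pics/w31.png

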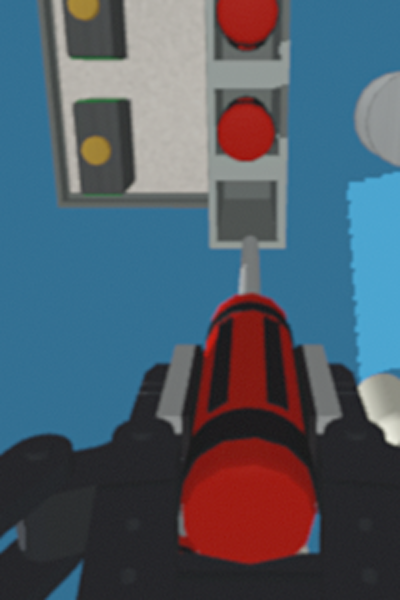

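>>> move_arm([
  [[0.002, -0.001, 0.02, 0.3, 0.2, 0], [0.002, -0.001, 0.045, 0.3, 0.2, 0], [0.002, -0.001, 0.07, 0.3, 0.2, 0], [0.002, -0.001, 0.085, 0.3, 0.2, 0], [0.002, -0.001, 0.093, 0.3, 0.2, 0], [0.002, -0.001, 0.093, 0.3, 0.2, 0], [0.002, -0.001, 0.093, 0.3, 0.2, 0], [0.002, -0.001, 0.093, 0.3, 0.2, 0]],
])

```text
time: 40.2
tool_pos: [653.9, -57.0, 231.8]
tcp_rot: [179.9, -0.0, 83.5]
ft_force: [0.0, 0.6, -1.0]
finger_gap: 25.0
```

```bash
python3 - <<'E'
from h import *
st()
s=snap('scene'); crop(s,200,380,130,290,'s32.png',4)
s=snap('wrist','w32.png')
p=cad(61,-75);go(p[0],p[1],151,83.5)
E
```

```text
t 40.2 p [653.9 -57.  231.8] rot [ 1.7991e+02 -3.0000e-02  8.3530e+01] F [ 0.   0.6 -1. ] gap 25.0 q [-9. 16. 76.  0. 88. -3.]
row [-0.0012, -0.001, 0.0804, 0.1, -0.0, 0.0] n>=1.6
```

View pics/s32.png

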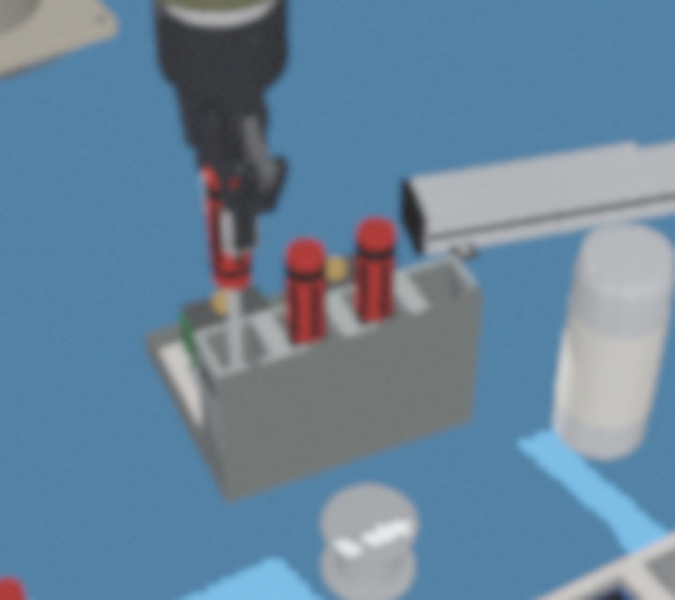

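View pics/w32.png

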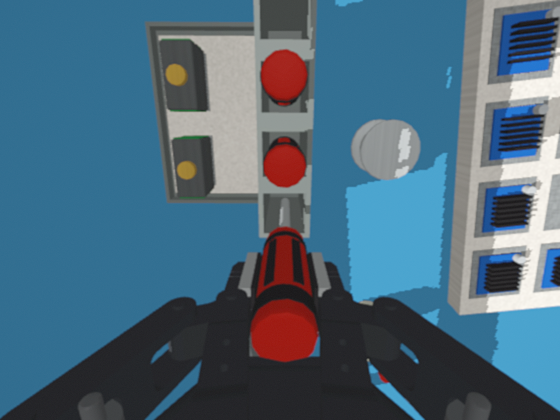

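>>> move_arm([
  [[-0.001, -0.001, 0.02, 0, 0, 0], [-0.001, -0.001, 0.04, 0, 0, 0], [-0.001, -0.001, 0.055, 0, 0, 0], [-0.001, -0.001, 0.065, 0, 0, 0], [-0.001, -0.001, 0.073, 0, 0, 0], [-0.001, -0.001, 0.08, 0, 0, 0], [-0.001, -0.001, 0.08, 0, 0, 0], [-0.001, -0.001, 0.08, 0, 0, 0]],
])

```text
time: 41.1
tool_pos: [652.1, -57.6, 150.4]
tcp_rot: [-180.0, -0.0, 83.5]
ft_force: [0.5, 1.1, -1.5]
finger_gap: 25.0
```

```bash
python3 - <<'E'
from h import *
st()
s=snap('wrist'); crop(s,200,370,100,380,'w33.png',3)
E
```

```text
t 41.1 p [652.1 -57.6 150.4] rot [-1.7997e+02 -3.0000e-02  8.3530e+01] F [ 0.5  1.1 -1.5] gap 25.0 q [-10.  19.  81.   0.  80.  -3.]
```

View pics/w33.png

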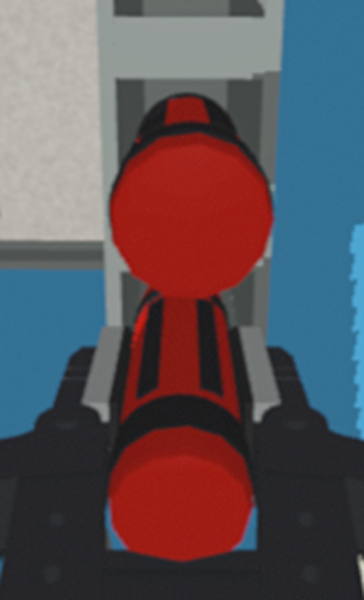

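The handle is in pocket -75. I'll release, rise and back well away from everything.

>>> move_arm([
  [[0, 0, 0, 0, 0, 0], [0, 0, 0, 0, 0, 0], [0, 0, 0, 0, 0, 0], [0, 0, 0, 0, 0, 0], [0, 0, -0.01, 0, 0, 0], [0, 0, -0.03, 0, 0, 0], [0, 0, -0.06, 0, 0, 0], [0, 0, -0.1, 0, 0, 0], [0, 0, -0.14, 0, 0, 0], [0, 0, -0.16, 0, 0, 0], [0, -0.05, -0.17, 0, 0, 0], [0, -0.1, -0.17, 0, 0, 0], [0, -0.15, -0.17, 0, 0, 0], [0, -0.2, -0.17, 0, 0, 0], [0, -0.22, -0.17, 0, 0, 0], [0, -0.22, -0.17, 0, 0, 0], [0, -0.22, -0.17, 0, 0, 0], [0, -0.22, -0.17, 0, 0, 0]],
], grip=0.55)

```text
time: 42.95
tool_pos: [434.1, -33.1, 320.7]
tcp_rot: [-180.0, -0.0, 83.5]
ft_force: [0.8, -0.4, 0.4]
finger_gap: 47.0
```

```bash
python3 - <<'E'
from h import *
st()
s=snap('scene'); crop(s,80,400,140,330,'s34.png',3)
s=snap('top','t34.png'); crop(s,220,450,175,265,'t34c.png',7)
s=snap('wrist','w34.png')
E
```

```text
t 42.95 p [434.1 -33.1 320.7] rot [-1.7998e+02 -3.0000e-02  8.3520e+01] F [ 0.8 -0.4  0.4] gap 47.0 q [-11. -20. 102.   0.  98.  -5.]
```

View pics/s34.png

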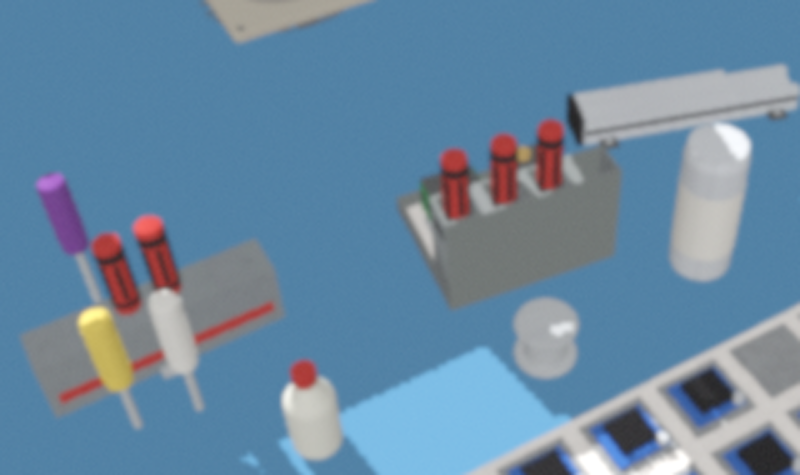

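View pics/t34c.png

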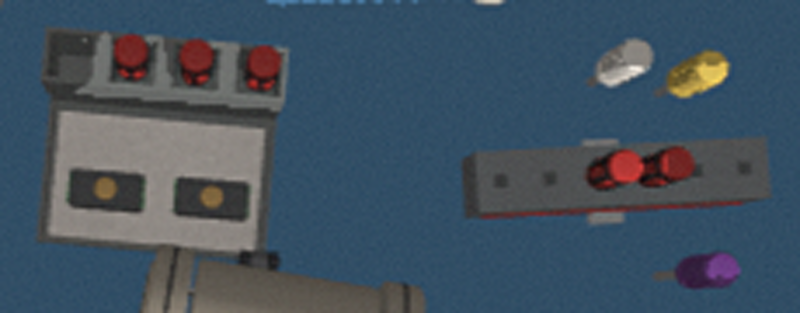

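View pics/w34.png

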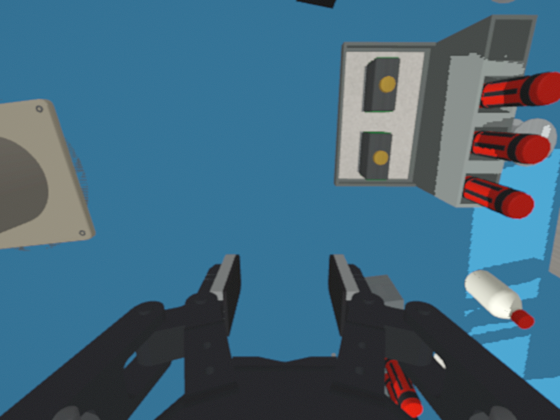

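The three long drivers stand in the pockets, both stops lie in the bay, and the shorts and bystanders look untouched. I'll do one numeric check, let things settle, then hand in.

>>> move_arm([
  [[0, 0, 0, 0, 0, 0], [0, 0, 0, 0, 0, 0], [0, 0, 0, 0, 0, 0], [0, 0, 0, 0, 0, 0], [0, 0, 0, 0, 0, 0]],
])

```text
time: 43.6
tool_pos: [433.4, -33.0, 320.2]
tcp_rot: [-179.9, -0.0, 83.5]
ft_force: [-0.2, -0.3, 0.3]
finger_gap: 46.7
```

```bash
python3 - <<'E'
from h import *
t=load('top');s=load('scene'); f=800/230; g=2.5
T=[(131,49),(196,55),(264,62),(627,168),(677,165)]
S=[(550,133),(504,147),(455,162),(150,228),(107,246)]
for a,b in zip(T,S):
    X,e=tri(t,np.array(a)/f+[220,175],s,np.array(b)/g+[80,140]); 
    q=np.radians(C[2]); d=X[:2]-np.array(C[:2]); print(X.round(0),round(e,1),'caddy',round(d[0]*np.cos(q)+d[1]*np.sin(q)),round(-d[0]*np.sin(q)+d[1]*np.cos(q)))
for n,p in [('spray',170),('spool',50),('flux',110)]: pass
a=cv2.imread('pics/top0.png');b=cv2.imread('pics/t34.png')
print('bystander diff',[float(cv2.absdiff(a,b)[y0:y1,x0:x1].mean().round(1)) for x0,x1,y0,y1 in [(185,225,145,190),(268,295,148,178),(350,375,152,178),(150,200,20,50)]])
E
```

```text
[664.  42. 188.] 0.7 caddy 61 25
[658.  -7. 187.] 0.9 caddy 61 -24
[652. -58. 186.] 1.1 caddy 60 -76
[ 564. -335.  165.] 1.5 caddy 5 -360
[ 565. -375.  163.] 1.0 caddy 10 -400
bystander diff [9.4, 11.9, 13.1, 3.2]
```

```bash
python3 - <<'E'
import cv2,numpy as np
a=cv2.imread('pics/top0.png')[135:195,180:385];b=cv2.imread('pics/t34.png')[135:195,180:385]
cv2.imwrite('pics/by.png',cv2.resize(np.vstack([a,b]),None,fx=3.8,fy=3.8))
E
```

```text
(no output)
```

View pics/by.png

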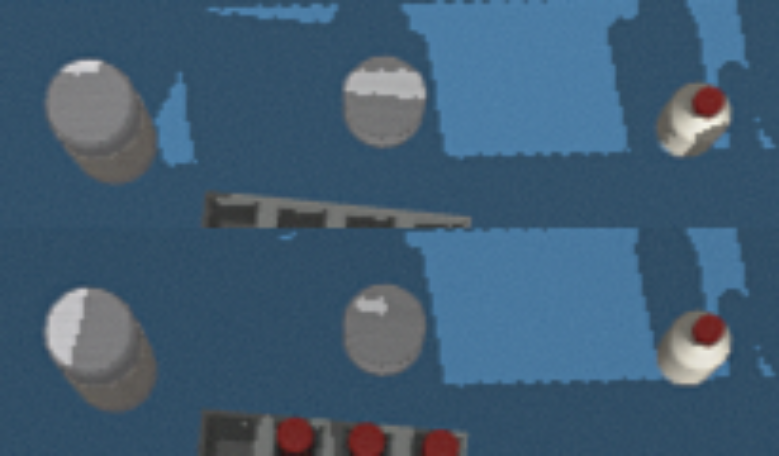

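The can, reel and bottle are at the same pixels as at the start; only the shadows differ. Handing in.

```bash
python3 -c "
from bench import hand_in; print(hand_in())"
```

```text
the job is handed in; nothing more can be done
None
```

The caddy is packed and the job is handed in at about 44 s of the 210 s allowed. The hand-in gave no verdict. I put both board stops in the flat bay and the three long screwdrivers handle up in the pockets at y = 25, -25 and -75.

**Last checks**
- **Long drivers:** the handle tops measured 60–61 mm in caddy x and y = 25, -24 and -76 mm, so all are within their pockets. They read 186–188 mm high where 194 was expected. The top and scene cameras also read about 4 mm low at the start, so I put most of that down to calibration.
- **Stops:** both stand upright inside the bay in the top and wrist pictures.
- **Short drivers:** both are in their sockets, within about 3 mm of where they started.
- **Reel, can and bottle:** they are at the same top-view pixels as at the start; only the shadows differ.
- **Caddy and gripper:** the caddy sits flat by eye, and the gripper is clear of everything with near-zero force.

**What disagreed**
- The caddy was knocked about 8 mm part-way through. I refitted its pose before placing the drivers.
- The top and wrist cameras differed by 2–5 mm on the rail and caddy, so I used values in between.

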